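Set the alignment rail's stop to the mark and line up the stone models against it

ROBOT

A 6-joint arm with a two-finger parallel gripper is mounted at the origin on the work surface. World frame = base frame: x ahead of the robot, y to its left, z up, the work surface at z = 0. Lengths are in mm, angles in rad, forces in N, time in s.
With the tool pointing down it reaches from about 325 to 875 mm from the base axis. Payload 4.4 kg.
Tool frame: the origin (TCP) lies at the very end of the fingers, on their centre line; the grasp point (between the pads) lies manip.grasp_offset behind it (manip.grasp_offset is the distance from the TCP to the grasp point, in mm); z points along the fingers, y is the line along which they close (so a half turn about z gives the same grasp; the last joint's range is limited). The gripper opens to 85 mm and grips with 20 to 120 N. Pads are 22 mm wide; open, the fingers measure 114 mm over their backs; the gripper's body (76 mm by 85 mm) begins 54 mm behind the grasp point. The pads swing forward as they close: fully open they stand 13 mm farther back than shut.
Start: joints at [0.962, 0.207, 1.542, -0, 1.393, -0.15], TCP at [254.661, 515.534, 231.282] pointing down, gripper open.
Joint ranges: [-2.73, 2.73], [-0.86, 2.22], [0.23, 2.46], [-1.11, 4.25], [0.08, 2.63], [-2.82, 2.82]. Speed limits (rad/s): [2.79, 2.79, 3.14, 3.14, 3.14, 3.14].

INTERFACE

Orientations are given as a unit quaternion [w, x, y, z].
In Python, from station import manip gives the robot as it stands.
- The arm moves only by the tool drive_tool, never from a script. Its argument "increments" is a list of rows, each a list of 5 numbers: the shift along the tool's x, y, z scaled (see below), then the turn about the tool's z scaled (see below), then the finger opening in mm, from 0 to 85.4. In form: [[tx, ty, tz, yaw, claw], ...]. A call has 1 to 12 rows; each row shifts and turns the commanded pose from where the row before left it, along the tool's axes as they then stand; what a row does not reach is not made up. The controller multiplies each number of a shift by 250 mm and each number of a turn by 0.12 rad. A row lasts 1/10 s, in which the tool goes at most 50 mm and 8.59 degrees, less where a joint would pass 70% of its speed; a pose out of reach is approached as far as the arm can. A call with a number of a shift or a turn outside -1 to 1 is refused whole. A call with a gripper value outside its range is refused whole. The fingers move at their own pace and stop on an object; "grip_force" is the grip in N (left out, the last holds). Time passes only in rows, so rows that do not move let the fingers close. It gives the time, the measured TCP pose, the force, the opening and the grip force at its end, in the units of the state.
- manip.get_state(): the state, without advancing time (a new reading comes with each control period).
- manip.get_image(name): name is "scene" or "top" or "wrist"; returns a dict with "frame" (480x640x3 uint8, red, green, blue), "fx", "fy", "cx", "cy" (pixels), "view" (4x4, takes a point from world to camera coordinates); the wrist camera has in their place "hand_eye" (4x4, takes a point from camera to tool coordinates, whose origin is the TCP and whose axes are the flange's). Camera axes: x right, y up, looking along -z (the intrinsics and any distortion apply to the point x, -y, -z); pixel columns grow to the right and rows downward; lengths in mm; the calibration is good to about 2 mm. The wrist camera is an equidistant fisheye: a pixel r from the principal point sees the ray r / f radians off the axis. A picture is of the moment at which its call begins: read the wrist's pose just before it. There is no depth.
- manip.sign_off(): hands the job in; it is judged then, once.
The state is a dict: "time_s": time; "joint_pos": joint angles; "qd": joint speeds; "joint_torque": joint torques, N m; "eef_pos": TCP position; "tool_rot": TCP orientation; "force": force on the tool from outside, world axes, zero at the start; "wrist_torque": the same for the moment, N m; "width": finger opening in mm; "grip_force": force on a finger pad.
Only numpy, scipy, OpenCV 4.12 (cv2) and the standard library are available. Lean on these libraries where they do the work, as an engineer would, in place of code of your own. Each camera call takes 0.05 s, during which the arm holds its last target. There are 200 camera calls.

TASK

On the alignment rail, unlock the clamp lever, slide the carriage until its pointer is in line with the index mark, and lock the lever again fully. Only once it is locked, stand all the small quadrant models (three or four of them, on the bench in front) on the rail's bed, teeth up, in one straight row end to end along the middle of the bed, in any order: the first flush against the carriage's stop and each next one flush against its neighbour, with no gaps. Leave everything else on the bench alone.

Things in the scene. Friction and masses are not known exactly. Their poses are not given: they have to be found in the camera images.
- rail: the alignment rail, fixed on the bench: a flat aluminium bar 560 mm long, 130 mm wide (local x from -65 to +65), 18 mm high. Its long axis is its local y, running from y = -300 to y = +260 mm; origin at bench height on the middle line. Its top is the bed, flat and without edges or fences, with two scribed lines 24 mm either side of the middle line.
- bed (a point): point on the bed's surface (18 mm above the bench) straight above the rail's origin; axes as the rail's
- carriage (a joint): position of the steel carriage along the rail, in m, 0 to 0.235, growing towards the rail's +y. Only a light drag (about 6 N) when unlocked; held fast by friction (over 20 N) when the lever is locked. Slides easily by its stop block.
- stop_face (a point): foot of the stop block's flat -y face, on the bed's surface and middle line; axes as the rail's. The row of models begins here and runs to -y.
- stop_grip (a point): centre (in x, y) of the carriage's upright steel stop block, 38 mm above the bed: where to grip it, across x. The block is 40 mm wide (x) and 40 mm long (y), its top 49 mm above the bed; it stands at the -y end of the carriage's dark foot plate, 100 mm wide, 100 mm long, top 13 mm above the bed
- carriage_pointer (a point): tip of the thin steel pointer that sticks out of the -x (front) side of the carriage's foot, 4 mm above the bed, 50 mm in +y from the stop face
- mark: the index mark: a white tab 36 mm long on the front (-x) edge of the rail, with a black line 4 mm wide across its middle. Origin on the line at its top; axes as the rail's. The pointer is in line when its y equals the mark's y along the rail. The tab is flat and not in the way of anything.
- lever (a joint): angle of the clamp lever, rad: 0 = fully locked (arm to the rail's +y), 1.45 = end stop, fully unlocked (arm to -x, towards the robot). It grows anticlockwise seen from above. The clamp bites below about 0.4 and there needs about 6 N at the knob; it stays where it is left. Unlocked, it turns freely (1 N).
- lever_pivot (a point): on the vertical axis of the lever, 30 mm above the bed, on the carriage's middle line, 75 mm in +y from the stop face
- lever_knob (a point): middle of the upright round black knob at the lever's end, 20 mm in diameter, which spins freely on its spindle; 72 mm from the pivot, its middle 58 mm above the bed. The knob stands on the lever arm, from 40 to 76 mm above the bed.
- model1: a quadrant model of pale stone (110 g; all alike; None if absent): base 40 mm wide (local x), 60 mm long (local y), 22 mm high, sides plain and square; a row of five teeth along the middle of the top, up to 36 mm high and inside the base's outline. Origin at the centre of the underside, z up through the teeth. Either way round will do.
- model2: a quadrant model of pale stone (110 g; all alike; None if absent): base 40 mm wide (local x), 60 mm long (local y), 22 mm high, sides plain and square; a row of five teeth along the middle of the top, up to 36 mm high and inside the base's outline. Origin at the centre of the underside, z up through the teeth. Either way round will do.
- model3: a quadrant model of pale stone (110 g; all alike; None if absent): base 40 mm wide (local x), 60 mm long (local y), 22 mm high, sides plain and square; a row of five teeth along the middle of the top, up to 36 mm high and inside the base's outline. Origin at the centre of the underside, z up through the teeth. Either way round will do.
- model4: a quadrant model of pale stone (110 g; all alike; None if absent): base 40 mm wide (local x), 60 mm long (local y), 22 mm high, sides plain and square; a row of five teeth along the middle of the top, up to 36 mm high and inside the base's outline. Origin at the centre of the underside, z up through the teeth. Either way round will do.
- bur_stand: bystander: round metal stand with burs, 42 mm across, 48 mm high, among the models; origin at its foot
- pumice_jar: bystander: white jar, 42 mm across, 50 mm high, among the models; origin at its foot
- weight: bystander: brass weight, 40 mm across, 30 mm high, among the models; origin at its foot

How it is judged:
By the outcome, as a careful person would: the job done as asked, in the order asked, and still so for the second after the job is handed in, with the robot touching nothing.
Of model1, model2, model3, model4 only 3 to 4 are there at a start; the rules pass over those that are not, and their reading is None.
At some moment in a run one of model1, model2, model3, model4 may be knocked a few centimetres aside while the robot is not near it.
Once in a run the grip may slacken for a moment while it holds something.
It also fails if it takes over 210 s, if anything falls off the work surface, if the arm or the gripper's body presses on something with over 40 N, if the wrist force passes 120 N, or if a joint passes its speed limit or range.

## Working session

There is one attempt and no reset: what is moved stays moved. The work goes in short steps, Python scripts to look and compute and a tool call to move; the robot and the scene stay as the last step left them, time stands still between calls to the robot, and variables do not carry over. Pictures are saved under pics/ and viewed, at most 14 in all, crops included, and the job is handed in when it is done.

Besides the shell and the picture viewer there is one more tool, called in YAML: its name, and indented under it one key for each argument. drive_tool: Moves the arm, as the interface text tells. Shifts and turns lie within -1 to 1; 1 stands for 250 mm of shift or 0.12 rad of turn. Its arguments: {"type":"object","properties":{"increments":{"type":"array"},"grip_force":{"type":"number"}},"required":["increments"]}

```bash
ls; mkdir -p pics; cat > a.py <<'E'
E
python3 - <<'E'
from station import manip
import cv2,numpy as np
s=manip.get_state();print({k:np.round(v,3) for k,v in s.items()}, manip.grasp_offset)
for n in ["scene","top"]:
    d=manip.get_image(n);cv2.imwrite(f"pics/{n}0.png",d["frame"][:,:,::-1])
    print(n,[d[k] for k in("fx","fy","cx","cy")],d.keys());print(np.round(d["view"],3).tolist())
E
```

```text
pics
{'time_s': np.float64(0.0), 'joint_pos': array([ 0.962,  0.207,  1.543,  0.   ,  1.393, -0.151]), 'qd': array([-0.   , -0.001, -0.001,  0.002, -0.   , -0.001]), 'joint_torque': array([-1.0000e-03, -3.8304e+01, -2.9160e+01, -0.0000e+00,  1.0000e-02,
       -0.0000e+00]), 'eef_pos': array([254.199, 514.893, 230.088]), 'tool_rot': array([-0.   ,  0.227,  0.974, -0.001]), 'force': array([0.245, 0.505, 0.082]), 'wrist_torque': array([-0.007,  0.009, -0.039]), 'grip_force': np.float64(0.0), 'width': np.float64(85.439)} 18.700000000000003
scene [448.92671548261865, 448.92671548261865, 314.7115433019894, 238.18216270302185] dict_keys(['frame', 'fx', 'fy', 'cx', 'cy', 'view'])
[[0.521, 0.854, 0.014, -274.561], [-0.577, 0.34, 0.743, 264.195], [0.629, -0.395, 0.669, -1158.26], [0.0, 0.0, 0.0, 1.0]]
top [477.1234668602759, 477.1234668602759, 312.6095389656345, 243.65720256843252] dict_keys(['frame', 'fx', 'fy', 'cx', 'cy', 'view'])
[[0.016, -1.0, -0.013, -1.343], [0.981, 0.014, 0.192, -533.932], [-0.191, -0.016, 0.981, -827.768], [0.0, 0.0, 0.0, 1.0]]
```

View pics/top0.png

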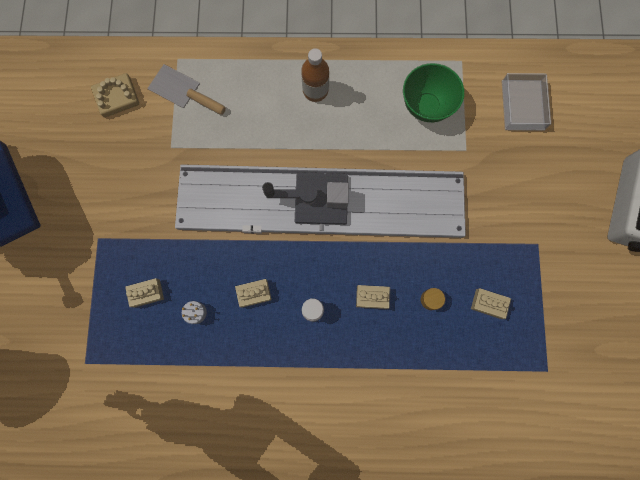

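View pics/scene0.png

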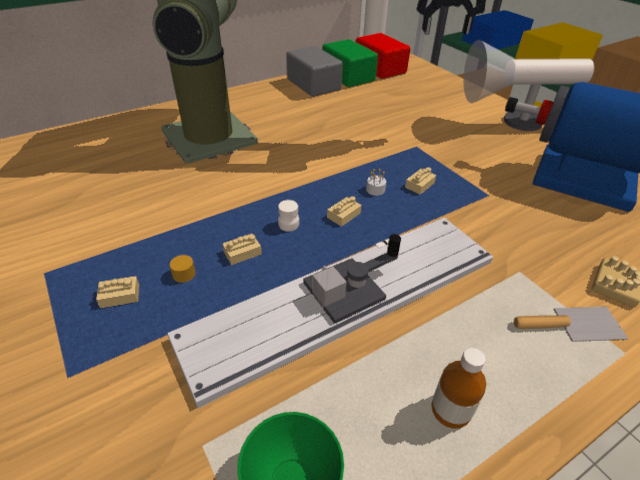

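```bash
cat > h.py <<'E'
from station import manip
import cv2,numpy as np
from scipy.spatial.transform import Rotation as Ro
def ray(d,uv,s=None):
    u=np.atleast_2d(np.asarray(uv,float)); x=(u[:,0]-d["cx"])/d["fx"]; y=(u[:,1]-d["cy"])/d["fy"]
    if "view" in d:
        r=np.c_[x,-y,-np.ones(len(x))]; T=np.linalg.inv(np.array(d["view"]))
    else:
        th=np.hypot(x,y)+1e-12; r=np.c_[x/th*np.sin(th),-y/th*np.sin(th),-np.cos(th)]
        q=s["tool_rot"]; W=np.eye(4); W[:3,:3]=Ro.from_quat([q[1],q[2],q[3],q[0]]).as_matrix(); W[:3,3]=s["eef_pos"]
        T=W@np.array(d["hand_eye"])
    return T[:3,3],r@T[:3,:3].T
def onz(d,uv,z,s=None):
    c,r=ray(d,uv,s); return (c+r*((z-c[2])/r[:,2])[:,None])[:,:2]
def pix(d,p,s=None):
    p=np.atleast_2d(np.asarray(p,float))
    if "view" in d: T=np.array(d["view"])
    else:
        q=s["tool_rot"]; W=np.eye(4); W[:3,:3]=Ro.from_quat([q[1],q[2],q[3],q[0]]).as_matrix(); W[:3,3]=s["eef_pos"]
        T=np.linalg.inv(W@np.array(d["hand_eye"]))
    c=p@T[:3,:3].T+T[:3,3]; c=c*[1,-1,-1]
    if "view" in d: m=c[:,:2]/c[:,2:]
    else:
        n=np.hypot(c[:,0],c[:,1]); m=c[:,:2]/n[:,None]*np.arctan2(n,c[:,2])[:,None]
    return m*[d["fx"],d["fy"]]+[d["cx"],d["cy"]]
def shot(n,name):
    s=manip.get_state(); d=manip.get_image(n); cv2.imwrite(f"pics/{name}.png",d["frame"][:,:,::-1]); return d,s
def yaw(s):
    q=s["tool_rot"]; R=Ro.from_quat([q[1],q[2],q[3],q[0]]).as_matrix(); return R
def go(xy=None,z=None,ty=None,s=None):
    """units needed: shift in tool axes (after no turn), turn so that tool y points at world angle ty"""
    s=s or manip.get_state(); R=yaw(s); p=np.array(s["eef_pos"]); t=p.copy()
    if xy is not None: t[:2]=xy
    if z is not None: t[2]=z
    a=np.arctan2(R[1,1],R[0,1]); 
    print("at",np.round(p,1),"tooly ang",round(a,4),"shift units",np.round(R.T@(t-p)/250,4), end=" ")
    if ty is not None: print("turn units (tool z)",round(-((ty-a+np.pi/2)%np.pi-np.pi/2)/.12,3), end="")
    print()
E
python3 - <<'E'
from h import *
d,s=shot("top","t1")
f=d["frame"]; hsv=cv2.cvtColor(f,cv2.COLOR_RGB2HSV)
print("models")
m=cv2.inRange(hsv,(12,40,140),(30,150,255)); roi=np.zeros_like(m); roi[245:362,100:535]=255
m=cv2.morphologyEx(m&roi,cv2.MORPH_CLOSE,np.ones((5,5)))
for c in cv2.findContours(m,0,1)[0]:
    if cv2.contourArea(c)>200:
        r=cv2.minAreaRect(c); b=onz(d,cv2.boxPoints(r),22); print(np.round(r[0]),np.round(onz(d,[r[0]],20)), [np.round(np.linalg.norm(b[i]-b[i-1])) for i in(1,2)],np.round(np.degrees([np.arctan2(*(b[i]-b[i-1])[::-1]) for i in (1,2)])))
print("rail corners",np.round(onz(d,[(179,167),(464,173),(466,236),(176,229)],18)))
print("mark,ptr,knob,pivot",np.round(onz(d,[(252,229)],18)),np.round(onz(d,[(322,228)],22)),np.round(onz(d,[(268,187)],94)),np.round(onz(d,[(316,192)],48)))
d2=manip.get_image("wrist");print([d2[k] for k in("fx","fy","cx","cy")],np.round(d2["hand_eye"],3).tolist())
go([480,80],350,-np.pi)
E
```

```text
models
[492. 303.] [[ 433. -328.]] [np.float64(39.0), np.float64(60.0)] [ -20. -107.]
[373. 296.] [[ 442. -107.]] [np.float64(39.0), np.float64(59.0)] [ -3. -92.]
[252. 292.] [[446. 119.]] [np.float64(59.0), np.float64(39.0)] [ -76. -165.]
[142. 292.] [[443. 326.]] [np.float64(60.0), np.float64(39.0)] [ -74. -161.]
rail corners [[ 692.  275.]
 [ 686. -288.]
 [ 559. -286.]
 [ 566.  272.]]
mark,ptr,knob,pivot [[568. 125.]] [[571. -10.]] [[628.  88.]] [[634.   2.]]
[371.64829954431775, 371.64829954431775, 325.28637727517383, 238.14438752317696] [[-0.001, 0.945, 0.326, 84.189], [1.0, 0.001, 0.0, 0.577], [0.0, 0.326, -0.945, -143.703], [0.0, 0.0, 0.0, 1.0]]
at [254.4 515.1 230.5] tooly ang 1.112 shift units [-1.5799 -1.1616 -0.4765] turn units (tool z) 9.267
```

drive_tool:
  increments:
    - [0,0,-0.05,0.937,85]
    - [0,0,-0.05,0.937,85]
    - [0,0,-0.05,0.937,85]
    - [0,0,-0.05,0.937,85]
    - [0,0,-0.05,0.937,85]
    - [0,0,-0.05,0.937,85]
    - [0,0,0,0.937,85]
    - [0,0,0,0.937,85]
    - [0,0,0,0.937,85]
    - [0,0,0,0.937,85]

```text
time_s: 1.2
eef_pos: [254.5, 515.4, 306.0]
tool_rot: [0.0, 0.713, 0.701, -0.0]
force: [0.0, -0.4, -0.0]
width: 84.8
grip_force: 0.0
```

drive_tool:
  increments:
    - [-0.16,0.11,0,0,85]
    - [-0.16,0.11,0,0,85]
    - [-0.16,0.11,0,0,85]
    - [-0.16,0.11,0,0,85]
    - [-0.16,0.11,0,0,85]
    - [-0.16,0.11,0,0,85]
    - [-0.16,0.11,0,0,85]
    - [-0.16,0.11,0,0,85]
    - [-0.16,0.11,0,0,85]
    - [-0.16,0.11,0,0,85]
    - [-0.16,0.11,0,0,85]
    - [0,0,0,0,85]

```text
time_s: 2.4
eef_pos: [554.0, 66.6, 305.5]
tool_rot: [0.001, 0.714, 0.7, -0.001]
force: [-1.1, 0.3, -0.5]
width: 85.4
grip_force: 0.0
```

```bash
python3 - <<'E'
from h import *
d,s=shot("wrist","w1")
go([600,60],200,-0.0116,s)
E
```

```text
at [554.   66.6 305.5] tooly ang -0.0195 shift units [-0.0217  0.1843  0.4221] turn units (tool z) -0.066
```

View pics/w1.png

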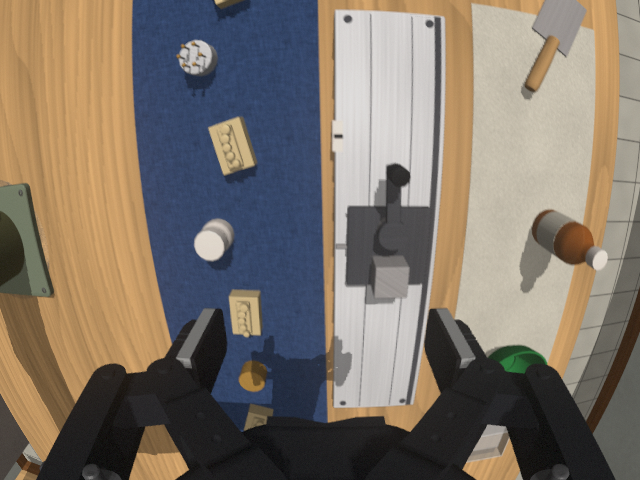

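```bash
python3 - <<'E'
from h import *
d,s=shot("wrist","w2"); g=cv2.cvtColor(d["frame"],cv2.COLOR_RGB2GRAY).astype(float)
for x0 in (570,-1):
    pass
# scribed lines: local minima within window around predicted line pixels
def line(cx,ys,z=18):
    P=[]
    for y in ys:
        xs=np.arange(cx-9,cx+9,.3); uv=pix(d,np.c_[xs+0.0116*(y),np.full(len(xs),y),np.full(len(xs),z)],s)
        v=cv2.remap(g.astype(np.float32),uv[:,0].astype(np.float32).reshape(1,-1),uv[:,1].astype(np.float32).reshape(1,-1),1)[0]
        w=np.clip(np.median(v)-8-v,0,None)
        if w.sum()>5: P.append(((xs*w).sum()/w.sum()+.0116*y,y))
    P=np.array(P);k=np.polyfit(P[:,1],P[:,0],1);r=P[:,0]-np.polyval(k,P[:,1]);ok=abs(r)<1.5;k=np.polyfit(P[ok,1],P[ok,0],1);return k,ok.sum(),r[ok].std()
for cx in (604,652): print(line(cx,np.r_[np.arange(-230,-90,6),np.arange(110,250,6)]))
print("mark px->",onz(d,[(338,136)],18,s),"ptr",onz(d,[(341,245)],22,s),"knobtop",onz(d,[(399,172)],94,s),"hub",onz(d,[(389,236)],50,s))
print("top corners", onz(d,[(335,11),(440,11),(334,406),(411,404)],18,s).round(1).tolist())
c=d["frame"]; a=cv2.resize(c[110:300,310:450],None,fx=4,fy=4,interpolation=cv2.INTER_CUBIC)[:600]
cv2.imwrite("pics/w2c.png",cv2.resize(c[115:265,320:420],None,fx=4,fy=4,interpolation=cv2.INTER_CUBIC)[:,:,::-1])
E
```

```text
(array([1.63881621e-02, 6.05298432e+02]), np.int64(48), np.float64(0.1447038884430854))
(array([1.64645018e-02, 6.53493201e+02]), np.int64(48), np.float64(0.13428477923730792))
mark px-> [[568.03781575 128.97711655]] ptr [[570.28947902  -2.60443091]] knobtop [[624.76139123  98.27631648]] hub [[624.39450343  17.55211659]]
top corners [[567.2, 277.3], [690.4, 283.7], [559.9, -276.0], [684.3, -280.1]]
```

View pics/w2c.png

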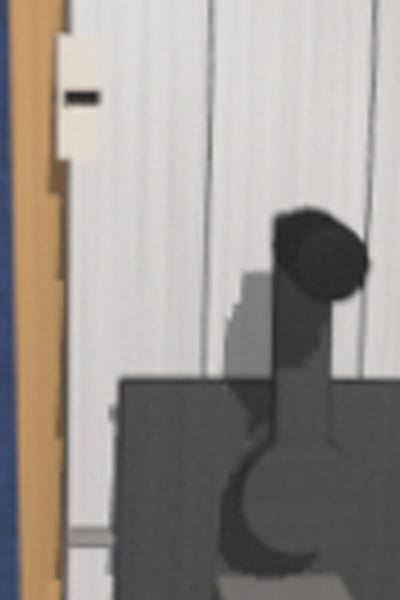

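```bash
python3 - <<'E'
from h import *
d,s=shot("wrist","w3")
m=onz(d,[(340.4,139.2)],18,s)[0]; p=onz(d,[(338,249)],22,s)[0]; k=onz(d,[(403.2,180)],94,s)[0];h=onz(d,[(392.5,239.5)],52,s)[0]
u=np.array([.0164,1]); print(m,p,k,h,"mark-ptr along",(m-p)@u)
piv=np.array([629.4+.0164*(p[1]+25),p[1]+25]); print("pivot from ptr",piv,"knob pred",piv+72*u, "knob seen ang",k-piv,np.linalg.norm(k-piv))
go(k,150,-.0164,s)
E
```

```text
[569.66292031 127.10370526] [565.79890226  -5.90496953] [628.22576115  92.29589419] [627.47442101  15.9266493 ] mark-ptr along 133.07204468919633
pivot from ptr [629.7131585   19.09503047] knob pred [630.8939585   91.09503047] knob seen ang [-1.48739735 73.20086372] 73.21597366544344
at [551.7  70.9 305.6] tooly ang -0.015 shift units [0.0898 0.3058 0.6219] turn units (tool z) 0.012
```

drive_tool:
  increments:
    - [0.03,0.103,0.16,0,50]
    - [0.03,0.103,0.16,0,50]
    - [0.03,0.103,0.16,0,50]
    - [0,0,0.14,0,50]
    - [0,0,0.12,0,50]
    - [0,0,0.12,0,50]
    - [0,0,0.12,0,50]
    - [0,0,0,0,50]
    - [0,0,0,0,50]

```text
time_s: 3.45
eef_pos: [628.4, 94.9, 61.4]
tool_rot: [-0.0, 0.711, 0.703, -0.0]
force: [0.4, -0.2, -0.4]
width: 50.1
grip_force: 0.0
```

```bash
python3 - <<'E'
from h import *
d,s=shot("wrist","w4");print(s["width"],s["force"]);go([629.5,92],60,-.0164,s)
print(pix(d,[[629.7,19,48],[630,92,94]],s))
E
```

```text
50.087498744611956 [ 0.3655188  -0.15013582 -0.35619314]
at [628.4  94.9  61.4] tooly ang -0.0103 shift units [-0.0115  0.0047  0.0055] turn units (tool z) 0.05
[[329.03670408 410.68251144]
 [329.64610359 362.67990667]]
```

View pics/w4.png

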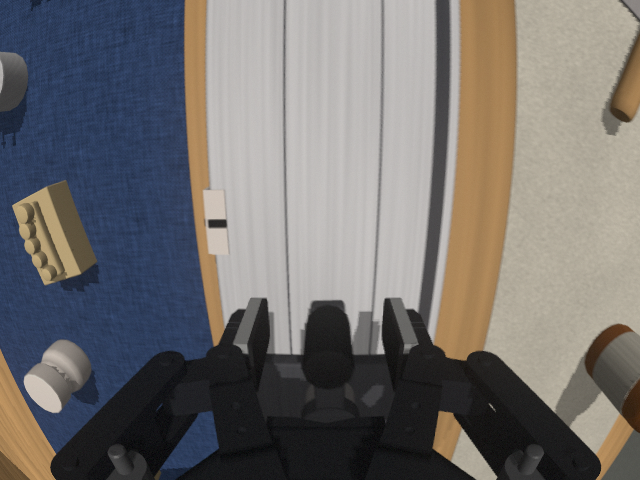

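drive_tool:
  increments:
    - [0,0,-0.008,0,0]
    - [0,0,0,0,0]
    - [0,0,0,0,0]
    - [0,0,0,0,0]
    - [0,0,0,0,0]
  grip_force: 35

```text
time_s: 4.0
eef_pos: [631.0, 93.7, 66.1]
tool_rot: [0.001, 0.712, 0.703, 0.002]
force: [-1.6, 0.7, 6.0]
width: 19.0
grip_force: 34.3
```

drive_tool:
  increments:
    - [-0.006,-0.057,0,0,0]
    - [-0.017,-0.055,0,0,0]
    - [-0.028,-0.05,0,0,0]
    - [-0.037,-0.044,0,0,0]
    - [-0.045,-0.036,0,0,0]
    - [-0.051,-0.026,0,0,0]
    - [-0.055,-0.015,0,0,0]
    - [0,0,0,0,0]
    - [0,0,0,0,0]

```text
time_s: 4.9
eef_pos: [558.9, 33.6, 66.0]
tool_rot: [0.001, 0.712, 0.702, 0.001]
force: [-2.8, -0.9, 9.6]
width: 18.9
grip_force: 35.7
```

drive_tool:
  increments:
    - [0,0,0,0,60]
    - [0,0,0,0,60]
    - [0,0,-0.12,0,85]
    - [0,0,-0.15,0,85]
    - [-0.13,0.14,-0.1,0,85]
    - [-0.13,0.14,0,0,85]
    - [0,0,0,0,85]
    - [0,0,0,0,85]
    - [0,0,0,0,85]

```text
time_s: 5.8
eef_pos: [623.1, -28.3, 152.8]
tool_rot: [-0.001, 0.711, 0.703, -0.001]
force: [0.3, 0.1, -0.0]
width: 85.2
grip_force: 0.0
```

```bash
python3 - <<'E'
from h import *
d,s=shot("wrist","w5");go([628.8,-36],40,-.0164,s)
print(pix(d,[[569.5,127.1,18],[566,-6,22],[629.7,19,48]],s))
E
```

```text
at [623.1 -28.3 152.8] tooly ang -0.0122 shift units [-0.0309  0.0244  0.4511] turn units (tool z) 0.035
[[250.5145991   26.108315  ]
 [250.81730986 199.33337245]
 [334.48513899 170.18263612]]
```

View pics/w5.png

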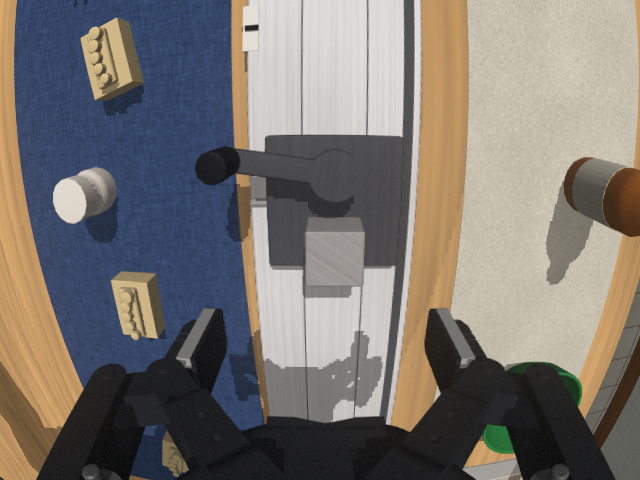

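drive_tool:
  increments:
    - [-0.031,0.022,0.1,0,85]
    - [0,0,0.18,0.03,85]
    - [0,0,0.166,0,85]
    - [0,0,0,0,85]
    - [0,0,0,0,30]
    - [0,0,0,0,30]
    - [0,0,0,0,30]
    - [0,0,0,0,30]
  grip_force: 40

```text
time_s: 6.65
eef_pos: [628.9, -36.9, 45.9]
tool_rot: [-0.001, 0.713, 0.702, -0.001]
force: [-6.8, 0.1, 9.0]
width: 39.0
grip_force: 44.0
```

```bash
python3 - <<'E'
from h import *
d,s=shot("wrist","w6");go([628.8,-36],40,-.0164,s); print(s["width"],s["force"])
print(pix(d,[[569.5,127.1,18],[566,-6,22],[629.7,19,48]],s))
cv2.imwrite("pics/w6c.png",cv2.resize(d["frame"][0:300,120:420],None,fx=2,fy=2)[:,:,::-1])
E
```

```text
at [628.9 -36.9  45.9] tooly ang -0.0153 shift units [ 0.0035 -0.0003  0.0235] turn units (tool z) 0.009
38.95647738418872 [-6.75734284  0.10524672  8.96621323]
[[195.4704422  -34.13823059]
 [197.14477801 232.30519005]
 [324.99690903 189.1920669 ]]
```

View pics/w6c.png

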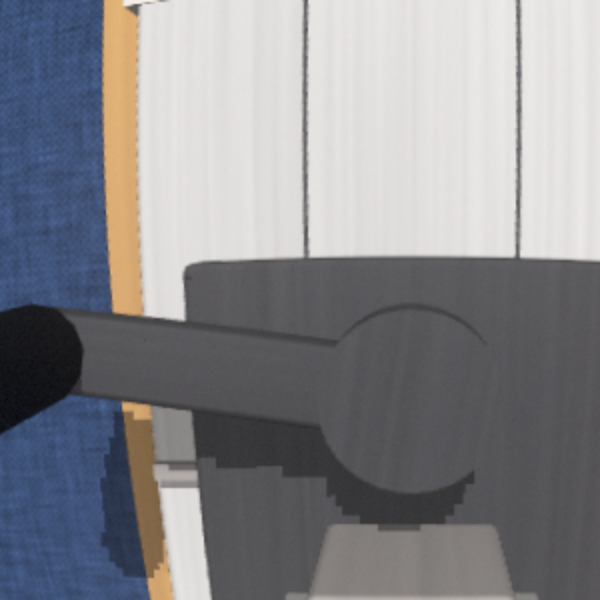

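drive_tool:
  increments:
    - [0.03,0,0,0,30]
    - [0.06,0,0,0,30]
    - [0.07,0,0,0,30]
    - [0.07,0,0,0,30]
    - [0.07,0,0,0,30]
    - [0.07,0,0,0,30]
    - [0.07,0,0,0,30]
    - [0.04,0,0,0,30]
    - [0.02,0,0,0,30]
    - [0,0,0,0,30]
    - [0,0,0,0,30]

```text
time_s: 7.8
eef_pos: [630.8, 88.4, 45.9]
tool_rot: [-0.001, 0.712, 0.702, -0.001]
force: [-8.9, -0.3, 9.2]
width: 39.1
grip_force: 43.9
```

```bash
python3 - <<'E'
from h import *
d,s=shot("wrist","w7");go([628.8,-36],40,-.0164,s); print(s["width"],s["force"])
print(pix(d,[[569.5,127.1,18]],s))
cv2.imwrite("pics/w7c.png",cv2.resize(d["frame"][170:290,160:280],None,fx=5,fy=5,interpolation=cv2.INTER_CUBIC)[:,:,::-1])
E
```

```text
at [630.8  88.4  45.9] tooly ang -0.0153 shift units [-0.4975 -0.0006  0.0238] turn units (tool z) 0.009
39.09192106356503 [-8.85997742 -0.29713486  9.17535023]
[[200.69699437 214.7268678 ]]
```

View pics/w7c.png

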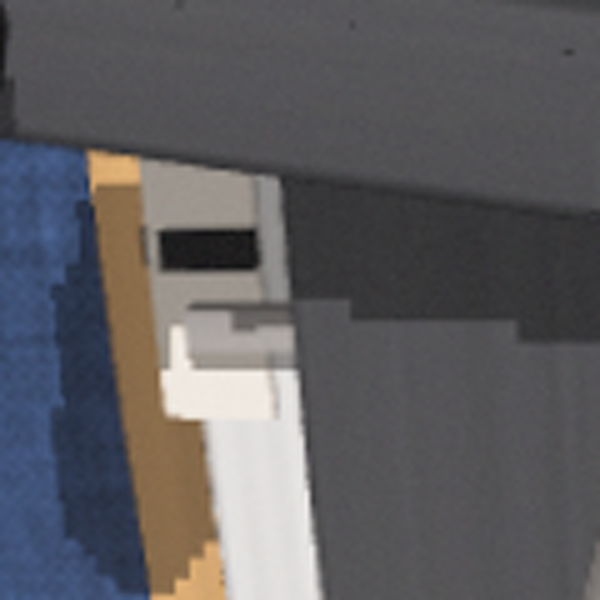

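```bash
python3 - <<'E'
from h import *
d,s=shot("wrist","w8")
m=onz(d,[(201.6,220)],18,s)[0]; print("m",m)
for r in (303,325,346,368):
    print(r,(m-onz(d,[(200,170+r/5)],22,s)[0])@[.0164,1],(m-onz(d,[(200,170+r/5)],18,s)[0])@[.0164,1])
for c in (192,202,212): print(c,d["frame"][226:250,c].tolist())
d=cv2.imread("pics/w6.png")[:,:,::-1]
print("w6");
for c in (202,210): print(d[226:250,c].tolist())
E
```

```text
m [569.69735078 124.34041458]
303 4.269344132124699 5.5561678679055495
325 6.555680700609258 7.89708966558029
346 8.755772253720558 10.149707387988512
368 11.080044179546475 12.52947023213343
192 [[159, 152, 144], [157, 151, 142], [159, 151, 143], [156, 150, 142], [158, 150, 142], [158, 151, 143], [156, 150, 142], [157, 149, 141], [157, 150, 142], [157, 149, 141], [157, 149, 142], [157, 150, 142], [159, 150, 142], [156, 147, 136], [154, 142, 131], [154, 145, 132], [152, 141, 129], [154, 141, 127], [217, 201, 187], [220, 207, 192], [219, 204, 191], [203, 186, 166], [186, 164, 141], [177, 153, 129]]
202 [[156, 149, 141], [157, 150, 142], [159, 152, 143], [158, 150, 143], [119, 114, 110], [84, 82, 79], [150, 145, 143], [164, 158, 155], [169, 161, 159], [170, 164, 160], [173, 167, 164], [175, 168, 164], [176, 169, 166], [172, 166, 162], [167, 160, 154], [157, 150, 142], [157, 151, 143], [157, 151, 142], [236, 229, 222], [239, 232, 225], [240, 233, 226], [240, 233, 226], [239, 232, 224], [239, 232, 225]]
212 [[128, 124, 118], [132, 127, 121], [138, 133, 126], [135, 130, 125], [102, 99, 94
[... 431 characters left out ...]
5, 143], [169, 163, 160], [170, 163, 162], [173, 167, 163], [175, 169, 165], [175, 169, 165], [180, 173, 169], [173, 166, 163], [158, 154, 152], [142, 141, 140], [142, 139, 139], [141, 138, 138], [221, 218, 216], [225, 222, 221], [224, 221, 220], [223, 221, 220], [222, 220, 219], [220, 218, 216]]
[[138, 137, 136], [139, 137, 136], [138, 137, 136], [135, 133, 131], [107, 105, 104], [83, 79, 78], [99, 96, 94], [107, 103, 102], [109, 104, 103], [153, 148, 144], [175, 168, 165], [178, 173, 169], [179, 172, 168], [174, 168, 167], [157, 153, 150], [139, 138, 137], [139, 138, 137], [138, 137, 136], [217, 214, 212], [223, 221, 220], [223, 220, 219], [223, 220, 219], [224, 221, 221], [224, 221, 221]]
```

```bash
python3 - <<'E'
from h import *
d,s=shot("wrist","w9"); g=cv2.cvtColor(d["frame"],cv2.COLOR_RGB2GRAY).astype(float)
def c(col,a,b): v=150-g[a:b,col]; v=np.clip(v,0,None); return (v*np.arange(a,b)).sum()/v.sum()
mr=np.mean([c(k,213,227) for k in range(197,207)]); print("mark row",mr)
m=onz(d,[(202,mr)],18.5,s)[0]
for z in (22,23,24): print(z,(m-onz(d,[(202,236.1)],z,s)[0])@[.0164,1])
E
```

```text
mark row 219.51442887662725
22 7.52613431142003
23 7.1873746568836845
24 6.848615002347366
```

drive_tool:
  increments:
    - [0.01,0,0,0,30]
    - [0.01,0,0,0,30]
    - [0.009,0,0,0,30]
    - [0,0,0,0,30]
    - [0,0,0,0,30]
    - [0,0,0,0,30]

```text
time_s: 8.55
eef_pos: [630.9, 94.1, 45.9]
tool_rot: [0.0, 0.713, 0.702, -0.002]
force: [-9.2, -4.7, 8.3]
width: 39.2
grip_force: 43.9
```

```bash
python3 - <<'E'
from h import *
d,s=shot("wrist","w10");go([628.8,-36],40,-.0164,s); print(s["width"],s["force"])
for c in (188,191,194,202): print(c,d["frame"][222:252,c,1].tolist())
cv2.imwrite("pics/w10c.png",cv2.resize(d["frame"][210:260,170:230],None,fx=10,fy=10,interpolation=cv2.INTER_NEAREST)[:,:,::-1])
E
```

```text
at [630.9  94.1  45.9] tooly ang -0.0155 shift units [-5.204e-01 -5.000e-04  2.480e-02] turn units (tool z) 0.008
39.191217997490874 [-9.16301286 -4.67388596  8.3032559 ]
188 [110, 110, 109, 109, 99, 104, 109, 110, 111, 110, 108, 110, 108, 110, 106, 109, 109, 111, 107, 110, 109, 109, 109, 109, 109, 111, 109, 108, 106, 109]
191 [149, 150, 150, 150, 151, 150, 148, 151, 140, 139, 133, 135, 139, 138, 138, 136, 135, 126, 123, 129, 152, 130, 130, 113, 109, 110, 109, 108, 111, 108]
194 [150, 152, 151, 148, 135, 48, 29, 28, 29, 32, 33, 32, 25, 120, 187, 217, 217, 216, 205, 180, 232, 232, 233, 232, 233, 233, 232, 232, 232, 233]
202 [150, 150, 150, 151, 132, 47, 33, 33, 53, 75, 94, 148, 161, 163, 167, 169, 170, 167, 162, 150, 151, 151, 150, 225, 233, 233, 233, 232, 233, 232]
```

View pics/w10c.png

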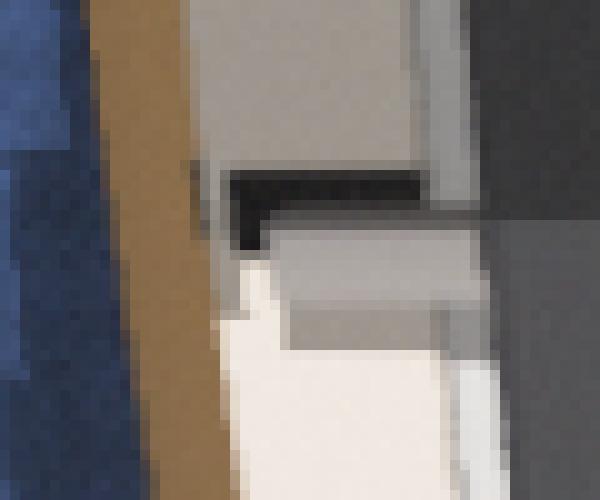

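```bash
python3 - <<'E'
from h import *
s=manip.get_state(); d=manip.get_image("wrist")
m=onz(d,[(195,230.8)],18.5,s)[0]
for z in (22,23,24): print(z,(m-onz(d,[(202,236.4)],z,s)[0])@[.0164,1],onz(d,[(202,236.4)],z,s)[0]-s["eef_pos"][:2])
print(s["eef_pos"],s["force"],m)
E
```

```text
22 1.7906029998568516 [-60.52352636  28.67962882]
23 1.4484536590387935 [-60.15178334  29.01568158]
24 1.1063043182207213 [-59.78004032  29.35173433]
[630.94905323  94.08188354  45.86446145] [-8.5933363  -3.85562446  9.42185527] [565.68930738 124.62978936]
```

drive_tool:
  increments:
    - [0.003,0,0,0,30]
    - [0.003,0,0,0,30]
    - [0,0,0,0,30]
    - [0,0,0,0,30]
    - [0,0,0,0,30]

```text
time_s: 9.15
eef_pos: [631.0, 95.2, 45.9]
tool_rot: [0.0, 0.713, 0.702, -0.002]
force: [-8.4, -5.0, 8.5]
width: 39.5
grip_force: 43.9
```

```bash
cat > al.py <<'E'
from h import *
s=manip.get_state(); d=manip.get_image("wrist"); g=cv2.cvtColor(d["frame"],cv2.COLOR_RGB2GRAY)
print(s["eef_pos"],s["force"])
for c in (193,194,195,202,205): print(c,g[222:248,c].tolist())
E
python3 al.py
```

```text
[630.96974368  95.16978794  45.86777702] [-8.36761171 -4.98173156  8.49358978]
193 [152, 151, 151, 152, 151, 153, 146, 57, 59, 59, 58, 73, 93, 97, 103, 128, 192, 234, 233, 235, 234, 234, 234, 234, 234, 228]
194 [152, 152, 153, 150, 153, 151, 147, 31, 30, 30, 32, 39, 40, 37, 45, 108, 192, 234, 234, 234, 233, 234, 234, 234, 233, 234]
195 [153, 151, 153, 150, 149, 151, 147, 32, 33, 32, 28, 39, 41, 36, 39, 108, 192, 234, 234, 233, 233, 233, 233, 235, 234, 233]
202 [152, 150, 151, 152, 152, 151, 142, 30, 55, 118, 120, 125, 126, 152, 168, 170, 173, 169, 161, 151, 159, 233, 234, 233, 235, 235]
205 [151, 152, 151, 152, 151, 152, 142, 31, 53, 78, 95, 101, 103, 144, 170, 171, 173, 170, 161, 151, 158, 233, 235, 234, 234, 235]
```

drive_tool:
  increments:
    - [0.0012,0,0,0,30]
    - [0,0,0,0,30]
    - [0,0,0,0,30]
    - [0,0,0,0,30]

```text
time_s: 9.6
eef_pos: [631.0, 95.3, 45.9]
tool_rot: [0.0, 0.713, 0.702, -0.002]
force: [-8.5, -5.4, 9.5]
width: 39.2
grip_force: 43.9
```

```bash
python3 al.py
```

```text
[630.98231706  95.32606639  45.88338508] [-8.51507572 -5.37474801  9.49536889]
193 [152, 151, 151, 152, 152, 152, 151, 116, 64, 59, 59, 74, 92, 98, 102, 117, 140, 187, 234, 234, 234, 233, 234, 234, 233, 229]
194 [152, 153, 151, 151, 151, 150, 147, 67, 34, 32, 31, 35, 38, 38, 43, 92, 149, 205, 234, 234, 233, 234, 234, 235, 234, 233]
195 [153, 151, 150, 152, 151, 153, 146, 55, 30, 32, 31, 35, 39, 39, 34, 86, 174, 228, 234, 234, 234, 233, 234, 234, 235, 233]
202 [151, 150, 152, 151, 153, 152, 143, 53, 50, 76, 111, 124, 127, 151, 167, 169, 170, 169, 161, 152, 158, 233, 233, 235, 233, 234]
205 [151, 150, 152, 152, 153, 151, 141, 54, 53, 76, 96, 102, 102, 146, 169, 170, 173, 168, 159, 151, 161, 232, 234, 234, 233, 233]
```

drive_tool:
  increments:
    - [0,0,0,0,85]
    - [0,0,0,0,85]
    - [0,0,0,0,85]
    - [0,0,-0.14,0,85]
    - [0,0,-0.18,0,60]
    - [0,0,-0.14,0,60]
    - [0.14,-0.14,0,0,60]
    - [0.14,-0.14,0,0,60]
    - [0,0,0,0,60]
    - [0,0,0,0,60]

```text
time_s: 10.65
eef_pos: [562.7, 169.5, 157.9]
tool_rot: [0.0, 0.712, 0.702, 0.0]
force: [-0.4, -0.3, -0.2]
width: 59.8
grip_force: 0.0
```

```bash
python3 - <<'E'
from h import *
d,s=shot("wrist","w11");go([561,165],66,-.0164,s); print(s["width"],s["force"])
print(pix(d,[[561,165,94],[631.8,149.5,48],[566,124.5,22]],s))
E
```

```text
at [562.7 169.5 157.9] tooly ang -0.0134 shift units [-0.0179 -0.007   0.3678] turn units (tool z) 0.025
59.801111889823 [-0.3881754  -0.27121724 -0.15599907]
[[322.37029784 265.39826819]
 [417.21068785 258.3733452 ]
 [329.74470747 275.96657519]]
```

View pics/w11.png

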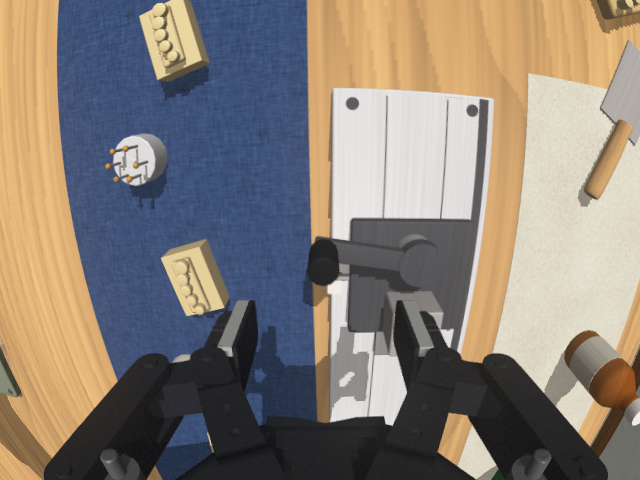

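drive_tool:
  increments:
    - [-0.018,-0.007,0.09,0,50]
    - [0,0,0.14,0,50]
    - [0,0,0.138,0,50]
    - [0,0,0,0,50]
    - [0,0,0,0,0]
    - [0,0,0,0,0]
    - [0,0,0,0,0]
    - [0,0,0,0,0]
  grip_force: 20

```text
time_s: 11.5
eef_pos: [561.2, 164.1, 67.5]
tool_rot: [-0.0, 0.713, 0.701, 0.0]
force: [-6.1, 0.6, 4.0]
width: 19.2
grip_force: 20.7
```

drive_tool:
  increments:
    - [0.028,0.007,0,0,0]
    - [0.027,0.008,0,0,0]
    - [0.026,0.012,0,0,0]
    - [0.025,0.014,0,0,0]
    - [0.023,0.017,0,0,0]
    - [0.022,0.019,0,0,0]
    - [0,0,0,0,0]
    - [0,0,0,0,32]
    - [0,0,0,0,32]
    - [0,0,0,0,32]

```text
time_s: 12.5
eef_pos: [581.5, 200.7, 65.4]
tool_rot: [0.0, 0.713, 0.701, 0.0]
force: [-0.8, -0.5, -0.2]
width: 32.1
grip_force: 0.0
```

drive_tool:
  increments:
    - [0.018,0.03,0,0,32]
    - [0.02,0.035,0,0,32]
    - [0.018,0.035,0,0,32]
    - [0.014,0.035,0,0,32]
    - [0.01,0.035,0,0,32]
    - [0.003,0.035,0,0,32]
    - [0,0.025,0,0,32]
    - [0,0.015,0,0,32]
    - [0,0,0,0,32]
    - [0,0,0,0,32]

```text
time_s: 13.5
eef_pos: [639.5, 221.4, 64.8]
tool_rot: [-0.003, 0.713, 0.702, -0.003]
force: [-10.7, 0.0, 6.1]
width: 32.2
grip_force: 5.5
```

```bash
python3 - <<'E'
from h import *
d,s=shot("wrist","w12");go([633,221.5],66,-.0164,s); print(s["width"],s["force"])
E
```

```text
at [639.5 221.4  64.8] tooly ang -0.0155 shift units [-0.0001 -0.0262 -0.0044] turn units (tool z) 0.007
32.24516749413639 [-10.69419607   0.04114964   6.06989552]
```

drive_tool:
  increments:
    - [0,0.012,0,0,32]
    - [0,0.012,0,0,32]
    - [0,0,0,0,32]
    - [0,0,0,0,32]

```text
time_s: 13.95
eef_pos: [640.0, 221.5, 64.4]
tool_rot: [-0.007, 0.712, 0.702, -0.008]
force: [-23.2, 0.6, 14.0]
width: 31.6
grip_force: 12.1
```

drive_tool:
  increments:
    - [0,-0.03,0,0,40]
    - [0,-0.04,0,0,50]
    - [0,0,-0.15,0,85]
    - [0,0,-0.18,0,85]
    - [-0.18,-0.03,0,0,85]
    - [-0.18,-0.03,0,0,85]
    - [-0.18,-0.03,0,0,85]
    - [-0.18,-0.03,0.1,0,85]
    - [0,0,0.1,0,85]
    - [0,0,0,0,85]
    - [0,0,0,0,85]

```text
time_s: 15.05
eef_pos: [599.1, 43.5, 99.1]
tool_rot: [0.0, 0.713, 0.701, 0.0]
force: [1.6, -0.5, 0.6]
width: 84.9
grip_force: 0.0
```

```bash
python3 - <<'E'
from h import *
d,s=shot("wrist","w13");go([600,40],100,-.0164,s)
u=pix(d,[[567,124.5,20]],s)[0].round().astype(int); print(u)
x0,y0=u-[35,35]; print(x0,y0)
a=cv2.resize(d["frame"][y0:y0+70,x0:x0+70],None,fx=5.7,fy=5.7,interpolation=cv2.INTER_NEAREST)[:400,:400]
b=cv2.resize(d["frame"],(533,400)); cv2.imwrite("pics/w13c.png",np.hstack([a,cv2.resize(d["frame"][:,120:600],(400,400))])[:,:,::-1])
E
```

```text
at [599.1  43.5  99.1] tooly ang -0.0162 shift units [-0.0139  0.0039 -0.0037] turn units (tool z) 0.001
[269 123]
234 88Traceback (most recent call last):
  File "<stdin>", line 6, in <module>
    return _nx.concatenate(arrs, 1, dtype=dtype, casting=casting)
           ~~~~~~~~~~~~~~~^^^^^^^^^^^^^^^^^^^^^^^^^^^^^^^^^^^^^^^
ValueError: all the input array dimensions except for the concatenation axis must match exactly, but along dimension 0, the array at index 0 has size 399 and the array at index 1 has size 400
```

```bash
python3 - <<'E'
import cv2,numpy as np
f=cv2.imread("pics/w13.png")
a=cv2.resize(f[98:148,244:294],(400,400),interpolation=cv2.INTER_NEAREST)
cv2.imwrite("pics/w13c.png",np.hstack([a,cv2.resize(f[:,120:600],(400,400))]))
g=cv2.cvtColor(f,cv2.COLOR_BGR2GRAY)
for c in (262,266,268,270,274,278): print(c,g[110:140,c].tolist())
E
```

```text
262 [168, 167, 167, 167, 165, 165, 165, 166, 153, 142, 139, 141, 148, 149, 148, 161, 165, 165, 164, 164, 163, 164, 165, 165, 165, 165, 163, 163, 165, 163]
266 [225, 225, 224, 225, 224, 225, 225, 225, 194, 185, 183, 187, 183, 182, 191, 212, 216, 222, 225, 224, 224, 224, 223, 223, 225, 224, 224, 224, 224, 224]
268 [224, 225, 225, 224, 225, 224, 225, 219, 99, 44, 40, 42, 40, 39, 103, 138, 196, 220, 224, 224, 224, 224, 224, 225, 224, 224, 224, 225, 224, 223]
270 [225, 224, 225, 225, 224, 225, 224, 218, 96, 72, 68, 69, 74, 74, 107, 140, 181, 185, 185, 183, 217, 225, 224, 224, 225, 225, 224, 224, 223, 224]
274 [225, 225, 224, 225, 225, 224, 223, 213, 138, 153, 154, 156, 158, 160, 160, 143, 144, 143, 144, 142, 219, 225, 225, 223, 224, 224, 224, 223, 223, 223]
278 [224, 224, 225, 226, 225, 225, 223, 206, 140, 154, 157, 158, 161, 160, 158, 143, 141, 141, 143, 141, 223, 224, 225, 225, 224, 224, 225, 223, 223, 224]
```

View pics/w13c.png

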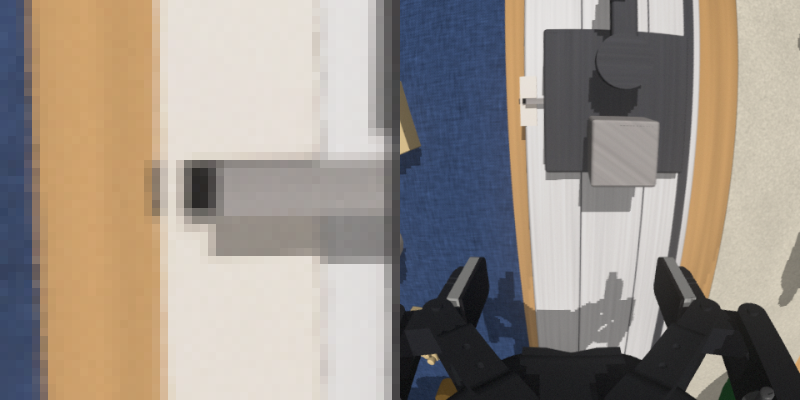

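drive_tool:
  increments:
    - [0,0,-0.15,0,85]
    - [0,-0.15,-0.05,0,85]
    - [-0.02,-0.16,0,0,85]
    - [-0.02,-0.16,0,0,85]
    - [0,-0.15,0,0,85]
    - [0,0,0,0,85]
    - [0,0,0,0,85]

```text
time_s: 15.8
eef_pos: [444.7, 36.7, 150.8]
tool_rot: [0.002, 0.712, 0.702, 0.002]
force: [1.2, 0.1, -0.2]
width: 84.8
grip_force: 0.0
```

```bash
cat > det.py <<'E'
from h import *
def tan(f):
    hsv=cv2.cvtColor(f,cv2.COLOR_RGB2HSV); m=cv2.inRange(hsv,(10,35,90),(32,170,255))
    return cv2.morphologyEx(m,cv2.MORPH_CLOSE,np.ones((5,5)))
def models(cam="wrist",name="x"):
    d,s=shot(cam,name); out=[]
    for c in cv2.findContours(tan(d["frame"]),0,1)[0]:
        if cv2.contourArea(c)<200: continue
        w=onz(d,c[:,0],22,s).astype(np.float32); r=cv2.minAreaRect(w); b=cv2.boxPoints(r)
        e=[b[1]-b[0],b[2]-b[1]]; L=[np.linalg.norm(v) for v in e]
        if not(30<min(L)<60 and 50<max(L)<85): continue
        sh=e[int(np.argmin(L))]; a=(np.arctan2(sh[1],sh[0])+np.pi/2)%np.pi-np.pi/2
        print(cam,"model",np.round(r[0],1),"short axis",round(a,3),"size",np.round(sorted(L),1)); out.append((r[0],a))
    return d,s,out
E
python3 - <<'E'
from det import *
models("top","t2"); d,s,o=models("wrist","w14"); go(s=s)
for c,a in o: go(c,28,a,s)
E
```

```text
top model [ 432.9 -324.5] short axis -0.301 size [40.6 64.7]
top model [ 440.9 -106.1] short axis -0.048 size [40.5 60.2]
top model [441.9 325.1] short axis 0.286 size [40.6 60.2]
wrist model [ 441.9 -104.2] short axis -0.04 size [40.  81.4]
wrist model [445.8 118.2] short axis 0.252 size [40.3 60.3]
at [445.7  36.4 151. ] tooly ang -0.0145 shift units [0. 0. 0.] 
at [445.7  36.4 151. ] tooly ang -0.0145 shift units [-0.5626 -0.0099  0.4922] turn units (tool z) 0.216
at [445.7  36.4 151. ] tooly ang -0.0145 shift units [ 0.3274 -0.0072  0.4917] turn units (tool z) -2.219
```

drive_tool:
  increments:
    - [0.16,-0.007,0,0,85]
    - [0.167,0,0,0,85]
    - [0,0,0.1,-0.8,85]
    - [0,0,0.12,-0.8,85]
    - [0,0,0.12,-0.62,85]
    - [0,0,0.13,0,85]
    - [0,0,0.118,0,85]
    - [0,0,0,0,85]
    - [0,0,0,0,20]
    - [0,0,0,0,20]
    - [0,0,0,0,20]
    - [0,0,0,0,20]
  grip_force: 40

```text
time_s: 17.1
eef_pos: [445.4, 118.0, 4.0]
tool_rot: [0.002, 0.613, 0.79, 0.002]
force: [-0.1, -0.3, 5.1]
width: 39.0
grip_force: 42.0
```

drive_tool:
  increments:
    - [0,0,0,0,20]
    - [0,0,-0.1,0,20]
    - [0,0,-0.1,0,20]
    - [0,0,-0.1,0.75,20]
    - [0,0,0,0.75,20]
    - [0,0,0,0.72,20]
    - [0,0,0,0,20]
    - [0,0,0,0,20]

```text
time_s: 17.9
eef_pos: [442.7, 117.7, 76.9]
tool_rot: [-0.0, 0.712, 0.702, -0.0]
force: [0.8, -0.3, -1.3]
width: 38.9
grip_force: 41.3
```

```bash
python3 - <<'E'
from h import *
s=manip.get_state();print(s["width"],s["grip_force"],s["force"]);y=40;go([629.4+.0164*y,y],50,-.0164,s)
E
```

```text
38.93487734669433 41.32046341896057 [ 0.76396111 -0.33750128 -1.26148361]
at [442.7 117.7  76.9] tooly ang -0.0142 shift units [-0.3003  0.7539  0.1076] turn units (tool z) 0.018
```

drive_tool:
  increments:
    - [-0.06,0.15,0,0.02,20]
    - [-0.06,0.15,0,0,20]
    - [-0.06,0.15,0,0,20]
    - [-0.06,0.15,0,0,20]
    - [-0.06,0.154,0,0,20]
    - [0,0,0.06,0,20]
    - [0,0,0.06,0,20]
    - [0,0,0.06,0,20]
    - [0,0,0.03,0,20]
    - [0,0,0,0,20]
    - [0,0,0,0,20]

```text
time_s: 19.0
eef_pos: [629.2, 40.0, 23.9]
tool_rot: [-0.0, 0.713, 0.701, -0.0]
force: [0.0, 1.1, -0.7]
width: 39.0
grip_force: 41.6
```

```bash
python3 - <<'E'
from h import *
d,s=shot("wrist","w16");print(s["width"],s["force"]);y=40;go([629.4+.0164*y,y],23,-.0164,s)
cv2.imwrite("pics/w16c.png",cv2.resize(d["frame"][100:480,170:490],(640,760))[160:])
E
```

```text
39.0248452236327 [ 0.02600599  1.07683689 -0.69110201]
at [629.2  40.   23.9] tooly ang -0.0175 shift units [0.0001 0.0036 0.0036] turn units (tool z) -0.009
```

View pics/w16c.png

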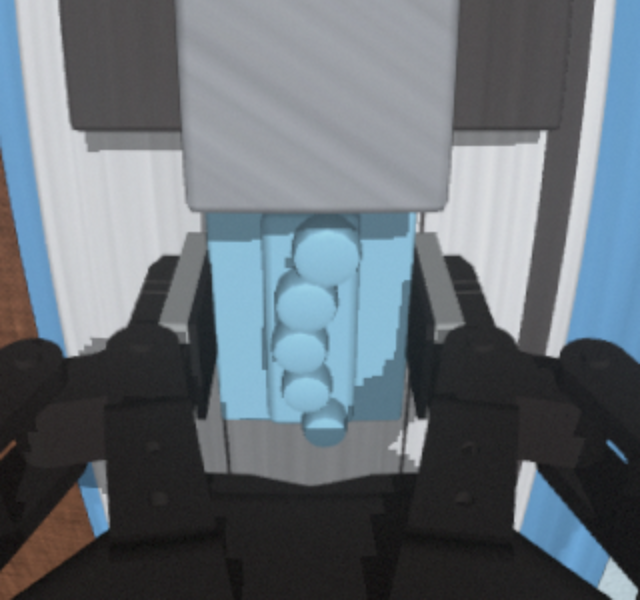

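drive_tool:
  increments:
    - [0.004,0.003,0.004,0,20]
    - [0.004,0,0,0,20]
    - [0.004,0,0,0,20]
    - [0.004,0,0,0,20]
    - [0,0,0,0,20]
    - [0,0,0,0,20]

```text
time_s: 19.65
eef_pos: [631.0, 43.4, 23.5]
tool_rot: [0.0, 0.714, 0.701, 0.0]
force: [1.2, -0.2, -0.3]
width: 39.1
grip_force: 41.6
```

drive_tool:
  increments:
    - [0.004,0,0,0,20]
    - [0.004,0,0,0,20]
    - [0,0,0,0,20]
    - [0,0,0,0,20]

```text
time_s: 20.05
eef_pos: [631.0, 44.0, 23.5]
tool_rot: [0.001, 0.714, 0.701, -0.001]
force: [-0.4, -5.3, -1.2]
width: 39.1
grip_force: 41.6
```

drive_tool:
  increments:
    - [0.002,0,0.004,0,20]
    - [0,0,0.004,0,20]
    - [0,0,0,0,20]
    - [0,0,0,0,20]

```text
time_s: 20.45
eef_pos: [631.5, 44.0, 22.1]
tool_rot: [0.001, 0.714, 0.701, -0.001]
force: [-0.7, -6.1, 0.4]
width: 39.2
grip_force: 41.9
```

drive_tool:
  increments:
    - [0,0,0,0,48]
    - [0,0,0,0,60]
    - [0,0,0,0,85]
    - [0,0,0,0,85]
    - [0,0,-0.1,0,85]
    - [0,0,-0.18,0,85]
    - [0,0,-0.18,0,85]
    - [0,0,0,0,85]
    - [0,0,0,0,85]

```text
time_s: 21.35
eef_pos: [632.5, 46.1, 138.7]
tool_rot: [0.002, 0.713, 0.701, 0.002]
force: [0.6, 0.8, 0.2]
width: 85.1
grip_force: 0.0
```

```bash
cat > gap.py <<'E'
from det import *
import sys
d,s=shot("wrist",sys.argv[1]); f=d["frame"]; g=cv2.cvtColor(f,cv2.COLOR_RGB2GRAY)
m=tan(f); 
for c in cv2.findContours(m,0,1)[0]:
    if cv2.contourArea(c)<200: continue
    w=onz(d,c[:,0],40,s); 
    if not(550<w[:,0].mean()<710): continue
    w=onz(d,c[:,0],40-22+22,s); r=cv2.minAreaRect(w.astype(np.float32)); print("on rail",np.round(r,2).tolist() if 0 else (np.round(r[0],1),np.round(r[1],1),round(r[2],2)))
    print(" x off midline",r[0][0]-(629.4+.0164*r[0][1]))
E
python3 - <<'E'
import sys; sys.argv=["g","w17"]; exec(open("gap.py").read()); y=-106-84
go([441,y],150,-.0164,s)
E
```

```text
on rail (array([630.9,  40.4]), array([55.1, 40.7]), 88.83)
 x off midline 0.841562231445323
on rail (array([711.4,  30.7]), array([366.4,  46.3]), 89.05)
 x off midline 81.53508284301756
on rail (array([566. ,  37.2]), array([354.3,  11.9]), 89.49)
 x off midline -64.04193459472651
at [632.5  46.1 138.7] tooly ang -0.0181 shift units [-0.9581 -0.7483 -0.0485] turn units (tool z) -0.015
```

drive_tool:
  increments:
    - [-0.16,-0.11,-0.048,0,85]
    - [-0.16,-0.11,0,0,85]
    - [-0.16,-0.11,0,0,85]
    - [-0.16,-0.11,0,0,85]
    - [-0.16,-0.11,0,0,85]
    - [-0.158,-0.11,0,0,85]
    - [0,-0.088,0,0,85]
    - [0,0,0,0,85]
    - [0,0,0,0,85]
    - [0,0,0,0,85]

```text
time_s: 22.4
eef_pos: [440.2, -189.4, 147.8]
tool_rot: [-0.0, 0.713, 0.701, 0.0]
force: [0.9, 0.6, -0.6]
width: 84.6
grip_force: 0.0
```

```bash
cat > look.py <<'E'
from det import *
models("top","tt"); d,s,o=models("wrist","ww")
for c,a in o: go(c,4,a,s)
E
python3 look.py
```

```text
top model [ 441.1 -106.2] short axis -0.037 size [40.8 60.6]
top model [442.  325.2] short axis 0.284 size [40.4 60.2]
top model [634.1  45.2] short axis -0.028 size [46.1 61.5]
wrist model [ 432. -325.] short axis -0.307 size [42.5 81.2]
wrist model [ 441.8 -106.9] short axis -0.041 size [40.3 60.1]
at [ 440.4 -189.4  148. ] tooly ang -0.0168 shift units [-0.543  -0.0244  0.5757] turn units (tool z) 2.417
at [ 440.4 -189.4  148. ] tooly ang -0.0168 shift units [3.298e-01 1.000e-04 5.762e-01] turn units (tool z) 0.203
```

drive_tool:
  increments:
    - [0.165,0,0.05,0.2,85]
    - [0.165,0,0.1,0,85]
    - [0,0,0.14,0,85]
    - [0,0,0.15,0,85]
    - [0,0,0.136,0,85]
    - [0,0,0,0,85]
    - [0,0,0,0,20]
    - [0,0,0,0,20]
    - [0,0,0,0,20]
    - [0,0,0,0,20]
    - [0,0,0,0,20]
  grip_force: 40

```text
time_s: 23.6
eef_pos: [444.2, -108.6, 6.7]
tool_rot: [0.002, 0.722, 0.692, 0.001]
force: [-1.4, 1.1, 6.9]
width: 39.0
grip_force: 41.9
```

drive_tool:
  increments:
    - [0,0,-0.1,0,20]
    - [0,0,-0.1,0,20]
    - [0,0,-0.1,-0.2,20]
    - [0,0,0,0,20]
    - [0,0,0,0,20]
    - [0,0,0,0,20]

```text
time_s: 24.2
eef_pos: [441.2, -107.3, 78.6]
tool_rot: [-0.001, 0.714, 0.7, -0.0]
force: [-0.6, 0.3, -1.3]
width: 39.0
grip_force: 41.1
```

```bash
python3 - <<'E'
from h import *
s=manip.get_state();print(s["width"],s["grip_force"],s["force"]);go([630.2,-21],24,-.0164,s)
E
```

```text
39.04094277000819 41.0506671667099 [-0.55292354  0.2871579  -1.34981901]
at [ 441.2 -107.3   78.6] tooly ang -0.0188 shift units [0.3592 0.7498 0.2174] turn units (tool z) -0.02
```

drive_tool:
  increments:
    - [0.07,0.15,0,0,20]
    - [0.07,0.15,0,0,20]
    - [0.07,0.15,0,0,20]
    - [0.07,0.15,0,0,20]
    - [0.079,0.15,0,0,20]
    - [0,0,0.06,0,20]
    - [0,0,0.06,0,20]
    - [0,0,0.06,0,20]
    - [0,0,0.02,0,20]
    - [0,0,0,0,20]
    - [0,0,0,0,20]
    - [0,0,0,0,20]

```text
time_s: 25.4
eef_pos: [632.0, -21.9, 30.6]
tool_rot: [0.001, 0.714, 0.7, 0.001]
force: [-0.3, -0.7, -0.5]
width: 39.0
grip_force: 41.1
```

drive_tool:
  increments:
    - [0.004,0,0.004,0,20]
    - [0.004,0,0,0,20]
    - [0.004,0,0,0,20]
    - [0.004,0,0,0,20]
    - [0.004,0,0,0,20]
    - [0,0,0,0,20]
    - [0,0,0,0,20]

```text
time_s: 26.1
eef_pos: [631.6, -17.1, 28.7]
tool_rot: [0.001, 0.714, 0.701, -0.0]
force: [-0.4, -3.4, -0.2]
width: 38.6
grip_force: 41.2
```

drive_tool:
  increments:
    - [-0.004,0,0.006,0,20]
    - [0,0,0.006,0,20]
    - [0,0,0.004,0,20]
    - [0,0,0,0,20]
    - [0,0,0,0,20]

```text
time_s: 26.6
eef_pos: [631.3, -17.1, 24.8]
tool_rot: [-0.0, 0.714, 0.701, 0.0]
force: [-2.4, -0.8, 3.3]
width: 39.3
grip_force: 41.6
```

drive_tool:
  increments:
    - [0,0,0.006,0,20]
    - [0,0,0.004,0,20]
    - [0,0,0,0,20]
    - [0,0,0,0,20]

```text
time_s: 27.0
eef_pos: [631.3, -17.1, 24.7]
tool_rot: [-0.0, 0.714, 0.701, -0.0]
force: [-8.1, 0.6, 16.1]
width: 38.9
grip_force: 43.1
```

drive_tool:
  increments:
    - [0.004,0,-0.009,0,20]
    - [0.004,0,0,0,20]
    - [0.003,0,0,0,20]
    - [0,0,0,0,20]
    - [0,0,0,0,20]

```text
time_s: 27.5
eef_pos: [631.5, -17.1, 24.8]
tool_rot: [0.001, 0.713, 0.701, -0.001]
force: [-4.1, -7.7, 5.5]
width: 38.8
grip_force: 41.9
```

drive_tool:
  increments:
    - [0,0,0,0,48]
    - [0,0,0,0,60]
    - [0,0,0,0,85]
    - [0,0,0,0,85]
    - [0,0,-0.1,0,85]
    - [0,0,-0.18,0,85]
    - [0,0,-0.18,0,85]
    - [0,0,0,0,85]

```text
time_s: 28.3
eef_pos: [637.3, -15.1, 147.9]
tool_rot: [0.006, 0.713, 0.701, 0.005]
force: [0.6, 0.4, 1.0]
width: 85.0
grip_force: 0.0
```

drive_tool:
  increments:
    - [-0.157,-0.08,0,0,85]
    - [-0.157,-0.08,0,0,85]
    - [-0.157,-0.08,0,0,85]
    - [-0.157,-0.08,0,0,85]
    - [-0.157,-0.08,0,0,85]
    - [-0.157,-0.08,0,0,85]
    - [-0.157,-0.08,0,0,85]
    - [-0.157,-0.08,0,0,85]
    - [-0.157,-0.08,0,0,85]
    - [-0.157,-0.08,0,0,85]
    - [0,0,0,0,85]
    - [0,0,0,0,85]

```text
time_s: 29.5
eef_pos: [423.7, -403.8, 138.7]
tool_rot: [-0.0, 0.714, 0.7, 0.0]
force: [0.2, 0.7, -0.6]
width: 85.2
grip_force: 0.0
```

```bash
python3 look.py
```

```text
wrist model [ 424.8 -278.3] short axis -0.301 size [40.1 60.4]
at [ 424.2 -402.8  138.6] tooly ang -0.019 shift units [ 0.4972 -0.0067  0.5392] turn units (tool z) 2.351
```

drive_tool:
  increments:
    - [0.16,0,0,0,85]
    - [0,0,0,0.8,85]
    - [0,0,0,0.8,85]
    - [0,0,0,0.75,85]
    - [0,0,0,0,85]
    - [0,0,0,0,85]

```text
time_s: 30.2
eef_pos: [425.6, -362.2, 139.1]
tool_rot: [-0.0, 0.804, 0.595, 0.0]
force: [0.1, -0.6, 0.3]
width: 85.1
grip_force: 0.0
```

```bash
python3 look.py; python3 -c "
from det import *
d=cv2.imread('pics/tt.png'); f=d[:,:,::-1].copy(); m=tan(f)
print([(cv2.boundingRect(c),cv2.contourArea(c)) for c in cv2.findContours(m[130:362,90:548],0,1)[0] if cv2.contourArea(c)>150])"
```

```text
top model [441.9 325.3] short axis 0.284 size [40.4 59.9]
wrist model [ 424.8 -278.5] short axis -0.301 size [40.4 60.2]
at [ 425.5 -362.5  139.1] tooly ang -0.2972 shift units [ 0.3203 -0.1009  0.5406] turn units (tool z) 0.03
[((333, 158, 61, 35), 1073.0), ((36, 149, 34, 28), 629.0), ((0, 0, 458, 193), 45407.5)]
```

View pics/tt.png

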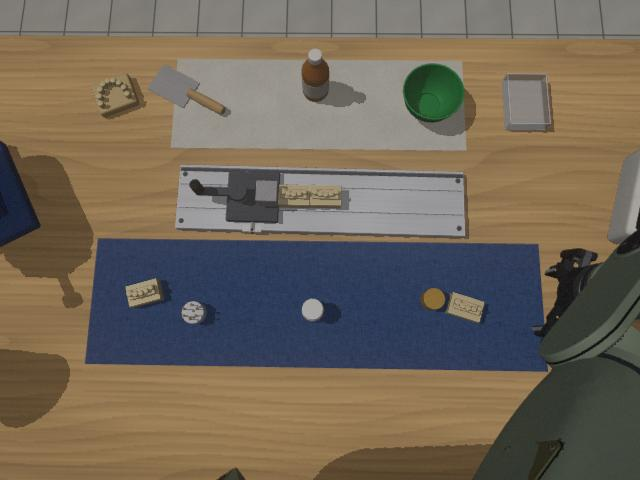

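drive_tool:
  increments:
    - [0.16,-0.05,0,0,85]
    - [0.16,-0.051,0.05,0,85]
    - [0,0,0.12,0,85]
    - [0,0,0.13,0,85]
    - [0,0,0.13,0,85]
    - [0,0,0.106,0,85]
    - [0,0,0,0,85]
    - [0,0,0,0,85]
    - [0,0,0,0,20]
    - [0,0,0,0,20]
    - [0,0,0,0,20]
    - [0,0,0,0,20]
  grip_force: 40

```text
time_s: 31.5
eef_pos: [425.5, -280.5, 6.7]
tool_rot: [0.001, 0.805, 0.593, 0.0]
force: [-0.3, 0.4, 6.3]
width: 38.7
grip_force: 42.4
```

drive_tool:
  increments:
    - [0,0,0,0,20]
    - [0,0,-0.1,0,20]
    - [0,0,-0.1,0,20]
    - [0,0,-0.12,-0.8,20]
    - [0,0,0,-0.8,20]
    - [0,0,0,-0.72,20]
    - [0,0,0,0,20]
    - [0,0,0,0,20]
    - [0,0,0,0,20]

```text
time_s: 32.4
eef_pos: [424.2, -279.3, 84.8]
tool_rot: [-0.0, 0.715, 0.699, -0.0]
force: [0.4, 0.1, -2.1]
width: 39.0
grip_force: 41.6
```

```bash
python3 - <<'E'
from h import *
s=manip.get_state();print(s["width"],s["grip_force"],s["force"]);go([629.2,-83],30,-.0164,s)
E
```

```text
38.97375301541992 41.59167230129242 [ 0.35758503  0.08040772 -2.10914981]
at [ 424.2 -279.3   84.8] tooly ang -0.0232 shift units [0.8037 0.8016 0.2191] turn units (tool z) -0.057
```

drive_tool:
  increments:
    - [0.134,0.134,0,-0.05,20]
    - [0.134,0.134,0,0,20]
    - [0.134,0.134,0,0,20]
    - [0.134,0.134,0,0,20]
    - [0.134,0.134,0,0,20]
    - [0.134,0.132,0,0,20]
    - [0,0,0.08,0,20]
    - [0,0,0.08,0,20]
    - [0,0,0.05,0,20]
    - [0,0,0,0,20]
    - [0,0,0,0,20]
    - [0,0,0,0,20]

```text
time_s: 33.6
eef_pos: [629.3, -82.6, 33.9]
tool_rot: [0.001, 0.713, 0.701, 0.001]
force: [-1.2, -0.1, -1.4]
width: 38.8
grip_force: 41.5
```

```bash
python3 - <<'E'
from h import *
s=manip.get_state();print(s["width"],s["force"]);go([629.2,-83],25.5,-.0164,s)
E
```

```text
38.763736335141125 [-1.17786429 -0.10170275 -1.4188594 ]
at [629.3 -82.6  33.9] tooly ang -0.0169 shift units [-0.0014 -0.0004  0.0337] turn units (tool z) -0.004
```

Lower to just above the bed, then push to contact.

drive_tool:
  increments:
    - [0,0,0.016,0,20]
    - [0,0,0.016,0,20]
    - [0.004,0,0,0,20]
    - [0.004,0,0,0,20]
    - [0.004,0,0,0,20]
    - [0.004,0,0,0,20]
    - [0.004,0,0,0,20]
    - [0.003,0,0,0,20]
    - [0,0,0,0,20]
    - [0,0,0,0,20]

```text
time_s: 34.6
eef_pos: [628.6, -77.1, 24.8]
tool_rot: [0.001, 0.713, 0.701, -0.0]
force: [0.0, -5.5, -0.2]
width: 38.9
grip_force: 41.7
```

drive_tool:
  increments:
    - [0,0,0.004,0,20]
    - [0.001,0,0,0,20]
    - [0,0,0,0,20]
    - [0,0,0,0,20]

```text
time_s: 35.0
eef_pos: [628.6, -77.2, 24.8]
tool_rot: [0.001, 0.713, 0.701, -0.001]
force: [-2.7, -5.8, 4.3]
width: 39.1
grip_force: 42.2
```

drive_tool:
  increments:
    - [0,0,0,0,48]
    - [0,0,0,0,60]
    - [0,0,0,0,85]
    - [0,0,0,0,85]
    - [0,0,-0.1,0,85]
    - [0,0,-0.18,0,85]
    - [0,0,-0.18,0,85]
    - [0,0,0,0,85]
    - [0,0,0,0,85]
    - [0,0,0,0,85]

```text
time_s: 36.0
eef_pos: [627.4, -75.5, 137.3]
tool_rot: [-0.001, 0.713, 0.701, -0.001]
force: [0.2, 0.3, -0.8]
width: 85.2
grip_force: 0.0
```

```bash
python3 gap.py w20; python3 - <<'E'
from h import *
go([442,325-84],150,-.0164)
E
```

```text
on rail (array([630.6, -16.3]), array([181.8,  42. ]), 88.44)
 x off midline 1.447646475219699
on rail (array([565.3, -83.4]), array([350.1,  10.3]), 89.62)
 x off midline -62.77656185913088
at [627.  -75.4 136.6] tooly ang -0.0159 shift units [ 1.2538 -0.7602 -0.0494] turn units (tool z) 0.004
```

View pics/w20.png

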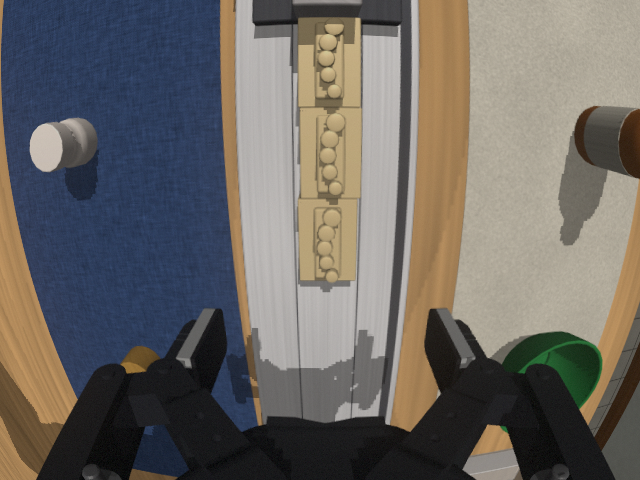

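drive_tool:
  increments:
    - [0.157,-0.095,-0.02,0,85]
    - [0.157,-0.095,-0.02,0,85]
    - [0.157,-0.095,0,0,85]
    - [0.157,-0.095,0,0,85]
    - [0.157,-0.095,0,0,85]
    - [0.157,-0.095,0,0,85]
    - [0.157,-0.095,0,0,85]
    - [0.157,-0.095,0,0,85]
    - [0,0,0,0,85]
    - [0,0,0,0,85]
    - [0,0,0,0,85]

```text
time_s: 37.15
eef_pos: [443.4, 240.2, 147.7]
tool_rot: [-0.0, 0.713, 0.701, -0.001]
force: [-0.1, -0.3, -0.5]
width: 84.7
grip_force: 0.0
```

```bash
python3 - <<'E'
from det import *
s=manip.get_state(); d=cv2.imread("pics/w20.png")[:,:,::-1].copy()
E
python3 look.py
```

```text
wrist model [443.3 324.9] short axis 0.283 size [40.3 60.2]
at [443.8 240.  147.9] tooly ang -0.0175 shift units [ 0.3401 -0.0075  0.5755] turn units (tool z) -2.503
```

drive_tool:
  increments:
    - [0.17,-0.007,0,0,85]
    - [0.17,0,0,0,85]
    - [0,0,0.07,-0.85,85]
    - [0,0,0.12,-0.85,85]
    - [0,0,0.13,-0.8,85]
    - [0,0,0.13,0,85]
    - [0,0,0.12,0,85]
    - [0,0,0,0,85]
    - [0,0,0,0,20]
    - [0,0,0,0,20]
    - [0,0,0,0,20]
    - [0,0,0,0,20]
  grip_force: 40

```text
time_s: 38.45
eef_pos: [445.0, 326.9, 8.5]
tool_rot: [0.001, 0.6, 0.8, 0.002]
force: [-0.8, -1.8, 5.6]
width: 38.5
grip_force: 42.6
```

drive_tool:
  increments:
    - [0,0,0,0,20]
    - [0,0,-0.1,0,20]
    - [0,0,-0.1,0,20]
    - [0,0,-0.12,0.85,20]
    - [0,0,0,0.85,20]
    - [0,0,0,0.8,20]
    - [0,0,0,0,20]
    - [0,0,0,0,20]
    - [0,0,0,0,20]

```text
time_s: 39.35
eef_pos: [442.9, 326.0, 85.9]
tool_rot: [-0.0, 0.712, 0.702, -0.0]
force: [-0.0, 0.0, -1.2]
width: 38.7
grip_force: 41.8
```

```bash
python3 - <<'E'
from h import *
s=manip.get_state();print(s["width"],s["grip_force"],s["force"]);go([628.4,-144],30,-.0164,s)
E
```

```text
38.7277834993566 41.8461799621582 [-0.01724764  0.01186754 -1.19760844]
at [442.9 326.   85.9] tooly ang -0.0146 shift units [-1.8687  0.7697  0.2238] turn units (tool z) 0.015
```

drive_tool:
  increments:
    - [-0.156,0.064,0,0.015,20]
    - [-0.156,0.064,0,0,20]
    - [-0.156,0.064,0,0,20]
    - [-0.156,0.064,0,0,20]
    - [-0.156,0.064,0,0,20]
    - [-0.156,0.064,0,0,20]
    - [-0.156,0.064,0,0,20]
    - [-0.156,0.064,0,0,20]
    - [-0.156,0.064,0,0,20]
    - [-0.156,0.064,0,0,20]
    - [-0.156,0.064,0,0,20]
    - [-0.153,0.066,0,0,20]

```text
time_s: 40.55
eef_pos: [627.5, -146.2, 85.7]
tool_rot: [-0.0, 0.713, 0.701, -0.0]
force: [1.3, -0.4, -0.7]
width: 39.0
grip_force: 41.8
```

drive_tool:
  increments:
    - [0,0,0.08,0,20]
    - [0,0,0.08,0,20]
    - [0,0,0.04,0,20]
    - [0,0,0,0,20]
    - [0,0,0,0,20]
    - [0,0,0,0,20]

```text
time_s: 41.15
eef_pos: [628.4, -144.5, 37.5]
tool_rot: [0.001, 0.713, 0.701, 0.0]
force: [-0.8, 0.2, -1.1]
width: 39.0
grip_force: 41.8
```

```bash
python3 - <<'E'
from h import *
s=manip.get_state();print(s["width"],s["force"]);go([628.2,-143],28,-.0164,s)
E
```

```text
38.962410527053656 [-0.82236383  0.15150713 -1.08869944]
at [ 628.4 -144.5   37.5] tooly ang -0.017 shift units [ 0.0061 -0.0011  0.038 ] turn units (tool z) -0.005
```

drive_tool:
  increments:
    - [0,0,0.02,0,20]
    - [0,0,0.018,0,20]
    - [0.006,0,0,0,20]
    - [0.006,0,0,0,20]
    - [0.006,0,0,0,20]
    - [0.005,0,0,0,20]
    - [0.004,0,0,0,20]
    - [0.004,0,0,0,20]
    - [0,0,0,0,20]
    - [0,0,0,0,20]

```text
time_s: 42.15
eef_pos: [627.5, -136.7, 26.7]
tool_rot: [-0.0, 0.713, 0.701, -0.0]
force: [-0.1, -0.2, -1.4]
width: 38.6
grip_force: 41.8
```

drive_tool:
  increments:
    - [0.004,0,0.004,0,20]
    - [0,0,0,0,20]
    - [0,0,0,0,20]
    - [0,0,0,0,20]

```text
time_s: 42.55
eef_pos: [627.7, -136.6, 26.6]
tool_rot: [0.001, 0.713, 0.701, -0.0]
force: [-3.0, -1.7, 5.7]
width: 38.8
grip_force: 42.6
```

drive_tool:
  increments:
    - [0.004,0,-0.004,0,20]
    - [0.003,0,0,0,20]
    - [0,0,0,0,20]
    - [0,0,0,0,20]

```text
time_s: 42.95
eef_pos: [627.8, -134.6, 26.6]
tool_rot: [0.0, 0.713, 0.701, -0.0]
force: [-0.1, -4.2, -0.4]
width: 38.4
grip_force: 42.0
```

drive_tool:
  increments:
    - [0,0,0,0,48]
    - [0,0,0,0,60]
    - [0,0,0,0,85]
    - [0,0,0,0,85]
    - [0,0,-0.1,0,85]
    - [0,0,-0.18,0,85]
    - [0,0,-0.18,0,85]
    - [0,0,0,0,85]
    - [0,0,0,0,85]
    - [0,0,0,0,85]

```text
time_s: 43.95
eef_pos: [626.5, -133.5, 140.3]
tool_rot: [-0.001, 0.713, 0.701, -0.001]
force: [0.2, -0.3, -0.8]
width: 85.2
grip_force: 0.0
```

```bash
cat > edges.py <<'E'
from det import *
import sys
d,s=shot("wrist",sys.argv[1]); m=tan(d["frame"]).astype(np.float32); g=cv2.cvtColor(d["frame"],cv2.COLOR_RGB2GRAY).astype(np.float32)
def samp(im,x,y,z):
    uv=pix(d,np.c_[x,y,np.full(len(x),z)],s).astype(np.float32); return cv2.remap(im,uv[:,:1],uv[:,1:],1)[:,0]
go(s=s)
t=np.arange(-34,34,.2)
mid=lambda y:629.4+.0164*y
for yc in (45,-16,-76,-137):
    R=[]
    for dy in (-24,-16,-8,0,8,16,24):
        y=yc+dy; v=samp(m,mid(y)+t,np.full(len(t),y),40)>127
        if v.sum()>20: R.append((t[v][0],t[v][-1],dy))
    R=np.array(R)
    if len(R)>3:
        c=R[:,:2].mean(1); print(yc,"edges",np.median(R[:,0]).round(1),np.median(R[:,1]).round(1),"centre",np.median(c).round(2),"slope",np.polyfit(R[:,2],c,1)[0].round(4))
# scribed lines in this frame, beyond the row
for off in(-24,24):
  for y in (-170,-180,-190,-200,-210):
    v=samp(g,mid(y)+off+np.arange(-5,5,.2),np.full(50,y),18); k=np.clip(np.median(v)-6-v,0,None)
    if k.sum()>5: print("line",off,y,((np.arange(-5,5,.2)*k).sum()/k.sum()).round(2),end="; ")
# gaps: profile along y beside the teeth
y=np.arange(-175,80,.5)
for off in (-15,15):
    v=samp(g,mid(y)+off+.5,y,40); k=v-cv2.blur(v.reshape(-1,1),(1,15))[:,0]; i=np.argsort(k)[:10]; print("\ndark",off,[(round(float(y[j]),1),round(float(k[j]))) for j in sorted(i)])
tl=samp(m,mid(y)+.5-15,y,40)>127; print("row y span",y[tl].min(),y[tl].max())
E
python3 edges.py w22
```

```text
at [ 626.5 -133.5  140.3] tooly ang -0.0177 shift units [0. 0. 0.] 
-16 edges -17.8 22.6 centre 2.4 slope 0.0027
-76 edges -20.0 20.2 centre 0.3 slope -0.0022
-137 edges -19.6 20.4 centre 0.4 slope -0.0
line -24 -170 1.19; line -24 -180 2.48; line -24 -190 -0.26; line -24 -200 -0.27; line -24 -210 -0.26; line 24 -170 -0.4; line 24 -180 -0.05; line 24 -190 -0.0; line 24 -200 -0.02; line 24 -210 -0.03; 
dark -15 [(-45.5, -39), (-45.0, -35), (14.5, -37), (15.0, -41), (15.5, -26), (30.5, -78), (31.0, -66), (31.5, -54), (32.0, -41), (32.5, -29)]

dark 15 [(-46.0, -41), (-45.5, -36), (14.0, -39), (14.5, -43), (29.5, -27), (30.0, -78), (30.5, -66), (31.0, -53), (31.5, -41), (32.0, -29)]
row y span -166.0 29.5
```

```bash
python3 - <<'E'
from h import *
go([629.6,-16],28,-.0164)
E
```

```text
at [ 626.1 -133.4  139.6] tooly ang -0.0177 shift units [0.469  0.0073 0.447 ] turn units (tool z) -0.011
```

drive_tool:
  increments:
    - [0.157,0.003,0,-0.01,85]
    - [0.156,0.002,0,0,85]
    - [0.156,0.002,0,0,85]
    - [0,0,0.15,0,85]
    - [0,0,0.15,0,85]
    - [0,0,0.12,0,60]
    - [0,0,0,0,60]
    - [0,0,0,0,60]
    - [0,0,0,0,60]
  grip_force: 20

```text
time_s: 44.9
eef_pos: [632.7, -17.2, 38.2]
tool_rot: [0.001, 0.713, 0.701, 0.001]
force: [0.5, 0.4, 0.5]
width: 60.3
grip_force: 0.0
```

```bash
python3 - <<'E'
from h import *
s=manip.get_state();print(s["force"]);go([629.6,-16],26,-.0164)
E
```

```text
[0.45611347 0.44405936 0.45147736]
at [632.7 -17.2  38.2] tooly ang -0.0168 shift units [ 0.0045 -0.0126  0.0488] turn units (tool z) -0.004
```

drive_tool:
  increments:
    - [0.004,-0.0126,0.02,0,60]
    - [0,0,0.02,0,60]
    - [0,0,0,0,60]
    - [0,0,0,0,60]

```text
time_s: 45.3
eef_pos: [628.1, -15.8, 26.9]
tool_rot: [0.0, 0.713, 0.701, 0.0]
force: [-0.9, 0.1, -0.2]
width: 60.4
grip_force: 0.0
```

drive_tool:
  increments:
    - [0,0,0,0,48]
    - [0,0,0,0,20]
    - [0,0,0,0,20]
    - [0,0,0,0,20]
    - [0,0,0,0,20]

```text
time_s: 45.8
eef_pos: [628.8, -15.9, 27.3]
tool_rot: [0.001, 0.713, 0.701, 0.0]
force: [0.6, -0.3, 2.8]
width: 39.7
grip_force: 21.0
```

drive_tool:
  increments:
    - [0,0.0035,0,0,20]
    - [0,0,0,0,20]
    - [0,0,0,0,20]
    - [0,0,0,0,20]

```text
time_s: 46.2
eef_pos: [628.8, -15.9, 27.3]
tool_rot: [-0.0, 0.713, 0.701, -0.0]
force: [-1.6, 0.6, 6.0]
width: 39.3
grip_force: 21.3
```

drive_tool:
  increments:
    - [0,0,0,0,48]
    - [0,0,0,0,60]
    - [0,0,0,0,85]
    - [0,0,0,0,85]
    - [0,0,-0.1,0,85]
    - [0,0,-0.18,0,85]
    - [-0.1,0,-0.15,0,85]
    - [-0.15,0,0,0,85]
    - [0,0,0,0,85]
    - [0,0,0,0,85]
    - [0,0,0,0,85]

```text
time_s: 47.3
eef_pos: [627.2, -77.5, 133.1]
tool_rot: [-0.001, 0.713, 0.701, -0.0]
force: [-0.2, -0.5, 0.6]
width: 84.7
grip_force: 0.0
```

```bash
python3 edges.py w23
```

```text
at [627.2 -77.5 133.1] tooly ang -0.0164 shift units [0. 0. 0.] 
45 edges -18.2 21.6 centre 1.7 slope -0.0013
-16 edges -20.2 19.8 centre -0.2 slope 0.0022
-76 edges -19.6 20.4 centre 0.4 slope 0.0
-137 edges -19.4 20.6 centre 0.5 slope 0.0031
line -24 -170 1.32; line -24 -180 1.05; line -24 -190 0.07; line -24 -200 -0.04; line -24 -210 -0.07; line 24 -170 2.9; line 24 -180 2.14; line 24 -190 1.27; line 24 -200 0.24; line 24 -210 0.27; 
dark -15 [(-105.5, -35), (-105.0, -21), (-45.5, -19), (-45.0, -33), (15.0, -43), (56.5, -26), (57.0, -24), (57.5, -19), (75.0, -28), (75.5, -23)]

dark 15 [(-106.0, -37), (-105.5, -21), (-45.5, -35), (14.0, -22), (14.5, -42), (56.0, -22), (56.5, -29), (57.0, -24), (74.5, -26), (75.0, -21)]
row y span -165.5 74.5
```

drive_tool:
  increments:
    - [0.16,0.003,0,0,85]
    - [0.16,0.003,0,0,85]
    - [0.16,0.002,0,0,85]
    - [0,0,0.14,0,85]
    - [0,0,0.14,0,85]
    - [0,0,0.1,0,60]
    - [0,0,0.02,0,60]
    - [0,0,0,0,60]
    - [0,0,0,0,60]
    - [0,0,0,0,60]

```text
time_s: 48.35
eef_pos: [633.8, 41.6, 36.4]
tool_rot: [0.001, 0.713, 0.701, 0.001]
force: [-0.1, -0.2, 0.5]
width: 59.8
grip_force: 0.0
```

```bash
python3 - <<'E'
from h import *
s=manip.get_state();print(s["force"]);go([630.3,44],26.5,-.0164)
E
```

```text
[-0.11756817 -0.23079418  0.52545032]
at [633.8  41.6  36.4] tooly ang -0.0166 shift units [ 0.0094 -0.0143  0.0394] turn units (tool z) -0.001
```

drive_tool:
  increments:
    - [0.009,-0.009,0.02,0,60]
    - [0,0,0.018,0,60]
    - [0,0,0,0,60]
    - [0,0,0,0,60]
    - [0,0,0,0,60]

```text
time_s: 48.85
eef_pos: [629.9, 43.9, 24.7]
tool_rot: [0.0, 0.713, 0.701, 0.0]
force: [0.0, -0.2, -0.4]
width: 60.1
grip_force: 0.0
```

drive_tool:
  increments:
    - [0,0,0,0,48]
    - [0,0,0,0,20]
    - [0,0,0,0,20]
    - [0,0,0,0,20]
    - [0,0,0,0,20]

```text
time_s: 49.35
eef_pos: [630.2, 43.9, 25.0]
tool_rot: [0.0, 0.713, 0.701, 0.0]
force: [0.7, -0.3, 1.5]
width: 39.1
grip_force: 20.9
```

drive_tool:
  increments:
    - [0,0,0,0,48]
    - [0,0,0,0,60]
    - [0,0,0,0,85]
    - [0,0,0,0,85]
    - [0,0,-0.1,0,85]
    - [0,0,-0.18,0,85]
    - [-0.1,0,-0.15,0,85]
    - [-0.17,0,0,0,85]
    - [-0.17,0,0,0,85]
    - [0,0,0,0,85]
    - [0,0,0,0,85]
    - [0,0,0,0,85]

```text
time_s: 50.55
eef_pos: [627.6, -65.1, 131.7]
tool_rot: [-0.001, 0.713, 0.701, -0.0]
force: [-0.0, -0.2, 0.9]
width: 85.1
grip_force: 0.0
```

```bash
python3 edges.py w24; python3 -c "
from h import *
go([627.3-.5,-190],30,-.0164)"
```

```text
at [627.6 -65.1 131.7] tooly ang -0.0162 shift units [0. 0. 0.] 
45 edges -19.6 20.4 centre 0.4 slope 0.0045
-16 edges -20.2 19.6 centre -0.2 slope 0.0071
-76 edges -19.6 20.6 centre 0.5 slope -0.0018
-137 edges -19.4 20.6 centre 0.5 slope 0.0027
line -24 -170 1.13; line -24 -180 0.74; line -24 -190 -0.02; line -24 -200 -0.04; line -24 -210 -0.02; line 24 -170 0.69; line 24 -180 0.22; line 24 -190 0.31; line 24 -200 0.22; line 24 -210 0.21; 
dark -15 [(-173.0, -22), (-172.5, -26), (-166.0, -26), (-45.5, -31), (-45.0, -24), (15.0, -25), (56.5, -19), (57.0, -25), (57.5, -20), (75.5, -20)]

dark 15 [(-167.0, -20), (-166.5, -29), (-46.0, -33), (-45.5, -24), (14.0, -20), (14.5, -24), (56.5, -29), (57.0, -25), (57.5, -20), (75.0, -21)]
row y span -166.0 74.0
at [627.7 -64.8 131.7] tooly ang -0.0153 shift units [-0.5011  0.0046  0.4066] turn units (tool z) 0.009
```

drive_tool:
  increments:
    - [-0.17,0,0,0,0]
    - [-0.17,0,0,0,0]
    - [-0.165,0.004,0,0,0]
    - [0,0,0.13,0,0]
    - [0,0,0.14,0,0]
    - [0,0,0.13,0,0]
    - [0,-0.005,0.03,0,0]
    - [0,0,0,0,0]
    - [0,0,0,0,0]
    - [0,0,0,0,0]

```text
time_s: 51.6
eef_pos: [627.8, -192.7, 27.4]
tool_rot: [0.002, 0.713, 0.701, 0.001]
force: [-0.1, -0.3, 0.1]
width: 0.6
grip_force: 0.0
```

drive_tool:
  increments:
    - [0.015,0,0,0,0]
    - [0.012,0,0,0,0]
    - [0.01,0,0,0,0]
    - [0,0,0,0,0]
    - [0,0,0,0,0]

```text
time_s: 52.1
eef_pos: [625.8, -182.9, 24.7]
tool_rot: [0.0, 0.713, 0.701, -0.0]
force: [-0.4, -0.7, 0.3]
width: 0.2
grip_force: 0.0
```

drive_tool:
  increments:
    - [0.008,0.002,-0.008,0,0]
    - [0.006,0,0,0,0]
    - [0.006,0,0,0,0]
    - [0.004,0,0,0,0]
    - [0,0,0,0,0]
    - [0,0,0,0,0]

```text
time_s: 52.7
eef_pos: [626.4, -177.3, 26.7]
tool_rot: [0.0, 0.713, 0.701, -0.0]
force: [0.1, -1.3, 0.2]
width: 0.3
grip_force: 0.6
```

drive_tool:
  increments:
    - [0.005,0,0,0,0]
    - [0.005,0,0,0,0]
    - [0,0,0,0,0]
    - [0,0,0,0,0]

```text
time_s: 53.1
eef_pos: [626.6, -177.2, 27.0]
tool_rot: [0.002, 0.713, 0.701, -0.001]
force: [-0.4, -6.8, -0.9]
width: -0.1
grip_force: 3.6
```

drive_tool:
  increments:
    - [-0.03,0,0,0,0]
    - [-0.04,0,0,0,0]
    - [0,0,-0.15,0,0]
    - [0,0,-0.18,0,85]
    - [0,0,-0.1,0,85]
    - [0.17,0,0,0,85]
    - [0.17,0,0,0,85]
    - [0.17,0,0,0,85]
    - [0,0,0,0,85]
    - [0,0,0,0,85]
    - [0,0,0,0,85]

```text
time_s: 54.2
eef_pos: [628.4, -65.4, 134.2]
tool_rot: [0.0, 0.713, 0.701, -0.0]
force: [-0.6, 0.5, -0.2]
width: 85.7
grip_force: 0.0
```

```bash
python3 edges.py w25; python3 - <<'E'
from h import *
d,s=shot("wrist","w26"); u=pix(d,[[566,124.5,20],[633,222,94]],s); print(u)
E
```

```text
at [628.4 -65.4 134.2] tooly ang -0.0172 shift units [0. 0. 0.] 
45 edges -20.0 20.4 centre 0.2 slope 0.0
-16 edges -20.0 20.0 centre 0.0 slope 0.0067
-76 edges -19.8 20.6 centre 0.5 slope -0.0058
-137 edges -19.4 20.6 centre 0.5 slope 0.004
line -24 -170 0.98; line -24 -180 1.6; line -24 -190 -0.91; line -24 -200 -0.15; line -24 -210 -0.15; line 24 -170 2.62; line 24 -180 0.32; line 24 -190 0.24; line 24 -200 0.37; line 24 -210 0.11; 
dark -15 [(-175.0, -50), (-174.5, -44), (-45.5, -42), (14.5, -23), (15.0, -32), (56.5, -24), (57.0, -22), (57.5, -19), (75.0, -24), (75.5, -22)]

dark 15 [(-168.5, -19), (-168.0, -22), (-46.5, -21), (-46.0, -38), (14.0, -25), (14.5, -32), (56.5, -25), (57.0, -22), (74.5, -23), (75.0, -19)]
row y span -165.5 74.0
[[ 230.93021035  -23.164663  ]
 [ 323.86390485 -195.74651488]]
```

```bash
python3 -c "
from station import manip
print(manip.sign_off())"
```

```text
the job is handed in; nothing more can be done
None
```

The job is handed in at 54 s of robot time: the carriage is on the index mark, the lever was pushed hard against its locked stop, and all four models stand teeth up, flush and within about 0.5 mm of the bed's middle line.

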